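# Lock the model press and hold the curing light over its window

### The job

The splint on the lower cast is ready to be light-cured in the model press: first turn the press's turnbutton all the way across the closed window frame, against its stop, so that the frame is locked. Then draw the curing light out of its charging dock, turn it over so that the light guide points down, and bring the end of the guide over the middle of the window, about two centimetres above the pane, without the light ever touching the press. Finish while still holding the light there steadily in the gripper, with the frame locked; leave the dropper bottle, dappen dish and composite syringe where they are.

Things in the scene. Friction and masses are not known exactly. Their poses are not given: they have to be found in the camera images.
- curing_light: Cordless curing lamp, 265 mm long, 145 g. Origin: centre of the foot end; z runs along the barrel to the guide. Round white barrel, radius 16 mm at the foot, 18.5 at 80 mm, 16 at 190 mm; orange shield of 70 mm diameter near 195 mm; thin black guide beyond it, bent towards the lamp's -x. Starts in the dock, guide up 25 deg from level, bend on the underside (-x faces down). Grip it 80 to 120 mm from the foot.
- light_exit (a point): Centre of the 9 mm end face of the lamp's bent guide, at (-12, 0, 262) mm in the lamp's frame. Its z axis is the direction in which the light leaves: 37 deg off the barrel's z axis, towards the lamp's -x.
- dock: White charging dock on an oblong base, fixed. Origin: centre of its underside; the lamp's guide points along its -x, 25 deg upwards; foot centre at (105, 0, 54) mm. A round cup (inside radius 21 mm) takes the foot 25 mm deep: draw the lamp 35 mm or more along its axis, raising it 3 mm meanwhile as the barrel swells. An open-topped saddle, 54 mm wide, carries it 170 to 186 mm from the foot; between them its sides are free.
- press: Fixed aluminium model press on a base 150 x 112 x 12 mm, with a stone cast of lower teeth under a hinged frame 100 x 100 mm with a clear pane; frame top 50 mm above the worktop. Origin: on the worktop under the pane's middle; x points to the hinge side, -x to the turnbutton, z up.
- window (a point): Middle of the pane of the press, at (0, 0, 50) mm in the press's frame, on a level with the frame's top; the pane's top lies 0.5 mm lower. Axes as the press.
- press_lid (a joint): Hinge of the window frame: 0 closed (as it starts), positive when it is lifted (rad).
- latch_pivot (a point): Point on the upright turning axis of the turnbutton, at (-66, 0, 70) mm in the press's frame: mid-height of its grip, 70 mm above the worktop. The button is a steel bar 60 x 12 mm, 51 to 60 mm high, with a black grip in the middle 34 mm long, 12 mm thick, up to 83 mm high. Axes as the press: they do not turn with the button.
- turnbutton (a joint): Angle of the turnbutton (rad), growing counterclockwise seen from above. At 0 the bar lies along the press's y axis, clear of the frame; at its stop, 1.57, it lies along the press's x axis across the frame's edge. It stays where it is left; it takes about 0.05 N m to turn.
- drop_bottle: Loose white dropper bottle, 26 mm diameter, 68 mm high, origin under its centre. Leave it alone.
- dappen_dish: Loose small eight-sided glass dish, 31 mm wide, 26 mm high, origin under its centre. Leave it alone.
- syringe: Loose composite syringe lying down, 109 x 24 x 11 mm, origin under its centre. Leave it alone.

How it is judged:
By the outcome, as a careful person would: the job done as asked, in the order asked, and still so for the second after the job is handed in, while the arm keeps its last pose, push and grip.
It also fails if it takes over 51 s, if anything falls off the work surface, if the arm or the gripper's body presses on something with over 40 N, if the wrist force passes 120 N, or if a joint passes its speed limit or range.

### The arm

A 6-joint arm with a two-finger parallel gripper is mounted at the origin on a cart in front of the work surface, level with it; the furniture and walls round the work are solid. World frame = base frame: x ahead of the robot, y to its left, z up, the work surface at z = 0. Lengths are in m, angles in rad, forces in N, time in s.
With the tool pointing down it reaches from about 0.35 to 0.775 m from the base axis. Payload 7.3 kg.
Tool frame: the origin (TCP) lies midway between the tips of the shut fingers; the grasp point (between the pads) lies 19 mm behind it (robot.tcp_to_grasp is the distance from the TCP to the grasp point, in m); x points along the fingers, z is the direction in which the jaws open and shut, and the axes are right-handed (so a half turn about x gives the same grasp; the last joint's range is limited). The gripper opens to 92 mm and grips with 3 to 60 N. Pads are 19 mm wide; open, the fingers measure 130 mm over their backs; the gripper's body (75 mm by 190 mm) begins 47 mm behind the grasp point.
Start: joints at [1.038, 0.342, 1.524, -0, 1.275, -0.146], TCP at [0.198, 0.486, 0.203] pointing down, gripper open.
Joint ranges: [-2.53, 2.53], [-0.77, 2.02], [0.04, 2.7], [-1, 4.14], [0.28, 2.66], [-3.11, 3.11]. Speed limits (rad/s): [2.57, 2.57, 3.14, 3.14, 3.14, 3.14].

### API

Orientations are given as [roll, pitch, yaw] about the fixed x, y, z axes, in that order (R = Rz(yaw) Ry(pitch) Rx(roll)).
In Python, from cell import robot gives the robot as it stands.
- The arm moves only by the tool move_arm, never from a script. Its argument "deltas" is a list of rows, each an object with "dp": the shift along the tool's x, y, z in m, a list of three; "turn": the turn, a rotation vector about the tool's x, y, z in degrees, a list of three. A call has 1 to 10 rows; each row is the pose to reach, as a shift and turn from the pose commanded when the call began, along the tool's axes at that moment; what a row does not reach only later rows make up. A row lasts 1/10 s, in which the tool goes at most 50 mm and 8.59 degrees, less where a joint would pass 70% of its speed; a pose out of reach is approached as far as the arm can. A call with a gripper value outside its range is refused whole. "hand" is the finger opening in m, from 0 to 0.0918, set as the call begins (left out, the last holds). The fingers move at their own pace and stop on an object; "squeeze" is the grip in N (left out, the last holds). Time passes only in rows, so rows that repeat a pose let the fingers close. It gives the time, the measured TCP pose, the force and the opening at its end, in the units of the state.
- robot.observe(): the state, without advancing time (a new reading comes with each control period).
- robot.read_camera(name): name is "side" or "top" or "wrist"; returns (picture, depth): 384x512x3 uint8, red, green, blue; 384x512 float32, m along the optical axis (not along the pixel's ray), 0 where there is no reading.
- robot.camera_info(name): a dict with "fx", "fy", "cx", "cy" (pixels), "R" (3x3) and "t" (3): a world point X has camera coordinates R X + t. Camera axes: x right, y down, z forward; pixel columns grow to the right and rows downward; lengths in m; the calibration is good to about 2 mm. A picture is of the moment at which its call begins: read the wrist's pose just before it. camera_info takes no time and is no camera call; for the wrist camera it gives the pose at the moment of the call.
- robot.hand_in(): hands the job in, once; it reports no verdict.
The state is a dict: "time": time; "qpos": joint angles; "qvel": joint speeds; "joint_efforts": joint torques, N m; "tool_pos": TCP position; "tool_rot": TCP orientation; "contact_force": force on the tool from outside, world axes, zero at the start; "torque": the same for the moment, N m; "opening": finger opening in m.
Only numpy, scipy, OpenCV 4.12 (cv2) and the standard library are available. Lean on these libraries where they do the work, as an engineer would, in place of code of your own. Each camera call takes 0.05 s, during which the arm holds its last target.

## Working session

There is one attempt and no reset: what is moved stays moved. The work goes in short steps, Python scripts to look and compute and a tool call to move; the robot and the scene stay as the last step left them, time stands still between calls to the robot, and variables do not carry over. Pictures are saved under pics/ and viewed, and the job is handed in when it is done.

Besides the shell and the picture viewer there is one more tool, called in YAML: its name, and indented under it one key for each argument. move_arm: Moves the arm, as the interface text tells. Its arguments: {"type":"object","properties":{"deltas":{"type":"array"},"hand":{"type":"number"},"squeeze":{"type":"number"}},"required":["deltas"]}

```bash
mkdir -p pics; ls; python3 - <<'E'
from cell import robot
import cv2,numpy as np
print(robot.observe())
for n in ("side","top","wrist"):
    i=robot.camera_info(n)
    p,d=robot.read_camera(n)
    np.savez(f"pics/{n}0.npz",p=p,d=d,**i)
    cv2.imwrite(f"pics/{n}0.png",p[:,:,::-1])
    print(n,i)
E
```

```text
pics
{'time': 0.0, 'qpos': array([ 1.03798451e+00,  3.42689786e-01,  1.52501531e+00, -1.62714040e-05,
        1.27543192e+00, -1.46027314e-01]), 'qvel': array([-0.0001374 ,  0.0017867 , -0.00163026,  0.00021385,  0.00015228,
       -0.00142379]), 'joint_efforts': array([ 2.68874510e-04, -4.31248319e+01, -2.44213575e+01,  7.17106042e-02,
        5.60665154e-02, -9.83144105e-05]), 'tool_pos': array([0.19780114, 0.48582236, 0.2026627 ]), 'tool_rot': array([ 3.00564004,  1.56925189, -2.0935287 ]), 'contact_force': array([ 0.15095565, -0.35861664, -0.4393175 ]), 'torque': array([-0.00050243, -0.00816164, -0.01143055]), 'opening': 0.09165336998518271}
side {'fx': 453.7365880755417, 'fy': 453.7365880755417, 'cx': 262.11748511221543, 'cy': 189.7252189471626, 'R': array([[ 8.58705937e-01, -5.12468596e-01, -2.28341314e-04],
       [-3.24872533e-01, -5.44020304e-01, -7.73627653e-01],
       [ 3.96335655e-01,  6.64392841e-01, -6.33640436e-01]]), 't': array([-0.36096495,  0.32676362,  1.04766069])}
top {'fx': 494.57479265532544, 'fy': 494.57479265532544, 'cx': 251.28526730393742, 'cy': 190.59877604764296, 'R': array([[ 0.08343528, -0.99650969, -0.00264543],
       [-0.97365495, -0.0809558 , -0.21317173],
       [ 0.21221353,  0.02036178, -0.97701116]]), 't': array([0.0790834 , 0.5472063 , 1.22888115])}
wrist {'fx': 286.64366731968187, 'fy': 286.64366731968187, 'cx': 255.97502297146113, 'cy': 197.80809708433796, 'R': array([[ 0.37696588,  0.92622603, -0.00143887],
       [ 0.89777401, -0.36500319,  0.24652486],
       [ 0.22781255, -0.09422324, -0.9691354 ]]), 't': array([-0.52453072, -0.03033838,  0.38981683])}
```

View pics/side0.png

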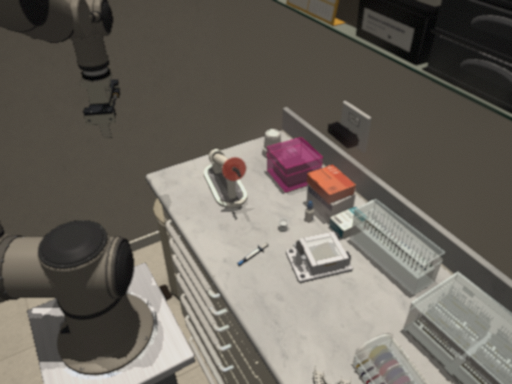

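View pics/top0.png

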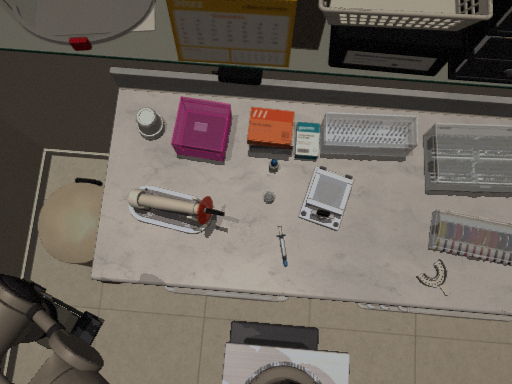

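View pics/wrist0.png

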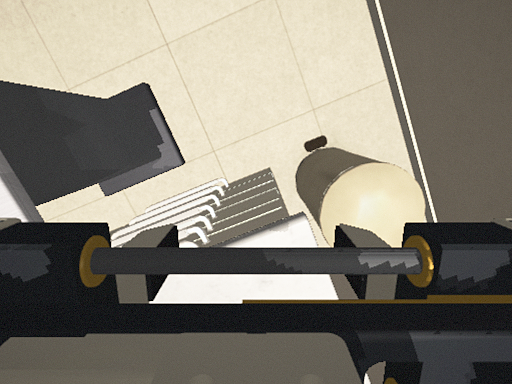

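The top view shows the lamp and dock near (175,205) with the guide tip at about (238,220). The press is near (328,197), with its black turnbutton grip on the near side at about (322,213). Next I'll zoom in and measure.

```bash
cat > h.py <<'E'
import numpy as np,cv2
def load(n): return np.load(f"pics/{n}.npz")
def pts(z):
    d=z['d'];v,u=np.mgrid[:d.shape[0],:d.shape[1]]
    c=np.stack([(u-z['cx'])/z['fx']*d,(v-z['cy'])/z['fy']*d,d],-1)
    return (c-z['t'])@z['R']
def proj(z,X):
    c=np.asarray(X)@z['R'].T+z['t'];return np.stack([c[...,0]/c[...,2]*z['fx']+z['cx'],c[...,1]/c[...,2]*z['fy']+z['cy']],-1)
def ray(z,u,v,h):
    d=z['R'].T@np.array([(u-z['cx'])/z['fx'],(v-z['cy'])/z['fy'],1]);o=-z['R'].T@z['t'];return o+d*(h-o[2])/d[2]
E
python3 - <<'E'
from h import *
z=load('top0');P=pts(z);p=z['p']
a=p[175:240,120:250,::-1];b=p[155:240,290:365,::-1]
cv2.imwrite('pics/ca.png',cv2.resize(a,None,fx=6,fy=6,interpolation=cv2.INTER_CUBIC))
cv2.imwrite('pics/cb.png',cv2.resize(b,None,fx=7,fy=7,interpolation=cv2.INTER_CUBIC))
z2=load('side0')
cv2.imwrite('pics/cc.png',cv2.resize(z2['p'][225:290,280:360,::-1],None,fx=8,fy=8,interpolation=cv2.INTER_CUBIC))
cv2.imwrite('pics/cd.png',cv2.resize(z2['p'][140:220,195:260,::-1],None,fx=7,fy=7,interpolation=cv2.INTER_CUBIC))
for u,v in [(250,240),(350,240),(160,203),(206,210),(328,190),(322,213),(235,219)]: print(u,v,P[v,u].round(4))
# press region heights
reg=P[155:240,290:365];
m=(reg[...,2]>.045)&(reg[...,2]<.055); q=reg[m]; print(len(q),q.mean(0))
r=cv2.minAreaRect(q[:,:2].astype(np.float32));print(r)
m=(reg[...,2]>.07)&(reg[...,2]<.09);q=reg[m];print(len(q),q.mean(0),q[:,2].max());
if len(q)>4: print(cv2.minAreaRect(q[:,:2].astype(np.float32)))
E
```

```text
250 240 [0.4165 0.1177 0.0027]
350 240 [ 0.4393 -0.1485 -0.0025]
160 203 [0.477  0.3463 0.1125]
206 210 [0.4619 0.2261 0.1543]
328 190 [ 0.5589 -0.0758  0.0504]
322 213 [ 0.4905 -0.0592  0.0835]
235 219 [0.4695 0.1626 0.0027]
1385 [ 0.55754437 -0.08037929  0.04956772]
((0.5493948459625244, -0.07824228703975677), (0.10030020773410797, 0.13370643556118011), 75.30307006835938)
64 [ 0.4926844  -0.06298506  0.08079497] 0.08776314467536374
((0.49351128935813904, -0.06383940577507019), (0.033739786595106125, 0.01221315935254097), 79.6611328125)
```

View pics/ca.png

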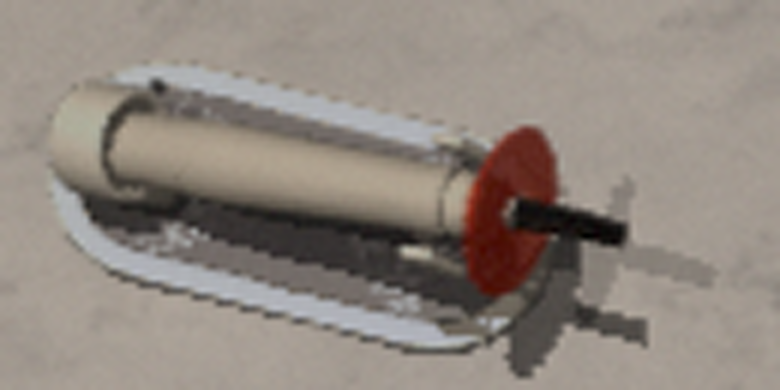

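View pics/cb.png

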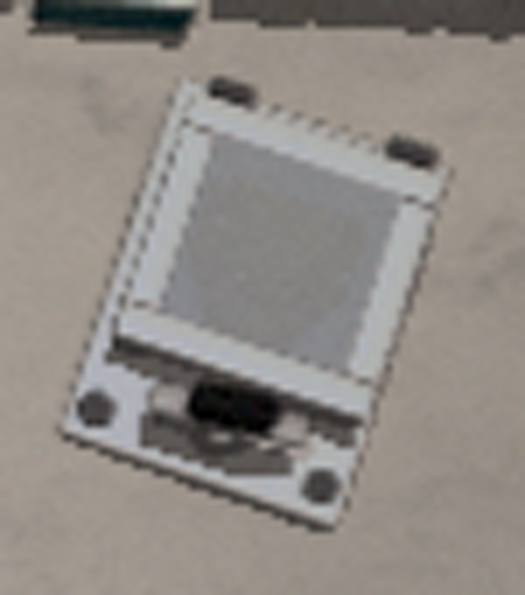

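View pics/cc.png

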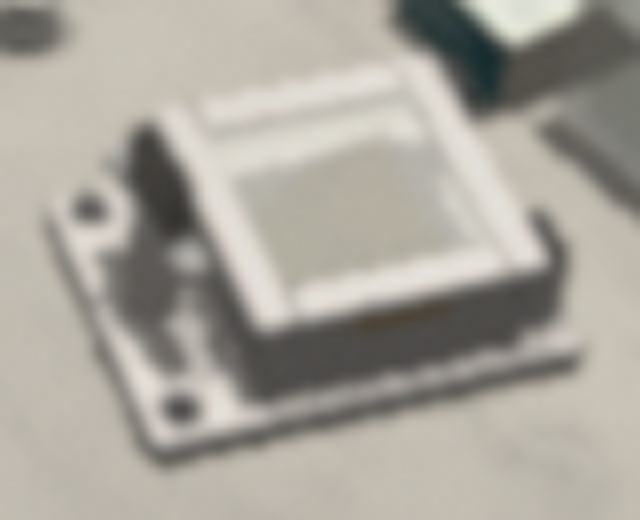

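View pics/cd.png

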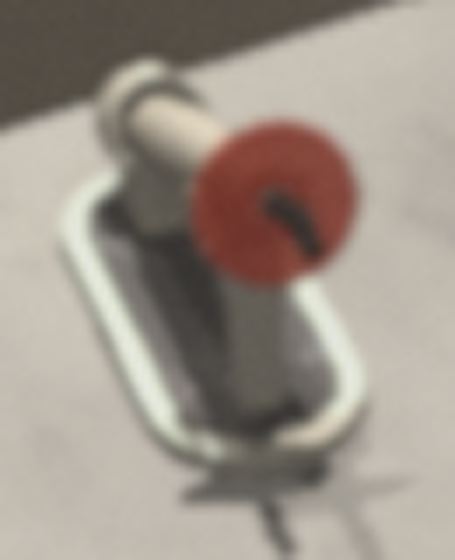

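```bash
python3 - <<'E'
from h import *
from scipy.spatial.transform import Rotation as Ro
from cell import robot
print([a for a in dir(robot) if a[0]!='_'])
R=Ro.from_euler('xyz',robot.observe()['tool_rot']).as_matrix();print(R.round(3))
for n,(r0,r1,c0,c1) in {'top0':(150,245,285,370),'side0':(220,295,275,365)}.items():
    z=load(n);P=pts(z)
    m=((P[...,2]>.043)&(P[...,2]<.057)).astype(np.uint8)
    k=np.zeros_like(m);k[r0:r1,c0:c1]=m[r0:r1,c0:c1]
    k=cv2.morphologyEx(k,cv2.MORPH_OPEN,np.ones((4,4)))
    nn,l,s,c=cv2.connectedComponentsWithStats(k)
    i=1+np.argmax(s[1:,4]);vv,uu=np.where(l==i)
    q=np.array([ray(z,u,v,.05) for u,v in zip(uu,vv)])
    print(n,s[i],cv2.minAreaRect(q[:,:2].astype(np.float32)),'med z',np.median(P[l==i][:,2]))
    # worktop bias
    # orange shield
    hsv=cv2.cvtColor(z['p'],cv2.COLOR_RGB2HSV)
    red=(((hsv[...,0]<8)|(hsv[...,0]>172))&(hsv[...,1]>130)).astype(np.uint8)
    nn,l,s,c=cv2.connectedComponentsWithStats(red)
    for i in range(1,nn):
        if s[i,4]>60:
            Q=P[l==i];print(' red',s[i],c[i],np.median(Q,0))
E
```

```text
['IKError', 'camera_info', 'hand_in', 'observe', 'read_camera', 'tcp_to_grasp']
[[-0.001 -0.926  0.377]
 [-0.001  0.377  0.926]
 [-1.     0.    -0.001]]
top0 [ 308  168   46   48 1409] ((0.5582016706466675, -0.0837172120809555), (0.09984058886766434, 0.10843636840581894), 75.2118911743164) med z 0.04926832857142188
 red [ 69  37  22  14 234] [79.88888889 43.32051282] [0.64412468 0.41006705 0.58908731]
 red [251 108  43  15 386] [273.47409326 114.79533679] [0.73300739 0.08112579 0.10751368]
 red [197 197  16  28 276] [204.00362319 210.29710145] [0.45874209 0.23178362 0.15146541]
side0 [ 302  233   50   35 1138] ((0.5604122281074524, -0.0879439264535904), (0.10318060219287872, 0.10836423188447952), 75.27017211914062) med z 0.0499949456138227
 red [223 159  22  21 291] [232.49140893 168.25429553] [0.4569421  0.23112618 0.14742406]
 red [325 165  30  24 269] [339.80669145 176.72490706] [0.73090048 0.0784236  0.10781832]
 red [308 176  17  16  62] [314.14516129 183.33870968] [0.66035498 0.10641661 0.09606423]
```

```bash
python3 - <<'E'
from h import *
from scipy.optimize import least_squares
S=np.array([.4585,.2315,.136])
prof=lambda s:np.interp(s,[0,.08,.19],[.016,.0185,.016])
az0=np.deg2rad(-97)
def axis(x):
    az,el=x[2],x[3];b=np.array([np.cos(el)*np.cos(az),np.cos(el)*np.sin(az),np.sin(el)])
    return np.array([x[0],.30,x[1]]),b   # point on axis at y=.30
Q=[]
for n in('top0','side0'):
    z=load(n);P=pts(z);q=P.reshape(-1,3);c=z['p'].reshape(-1,3)
    C,b=axis([.467,.103,az0,np.deg2rad(25)])
    t=(q-C)@b;r=np.linalg.norm(q-C-t[:,None]*b,axis=1)
    m=(abs(t+.0)<.055)&(r<.026)&(q[:,2]>.07)
    Q.append(q[m]);print(n,m.sum())
def f(x,Q):
    C,b=axis(x);t=(Q-C)@b;r=np.linalg.norm(Q-C-t[:,None]*b,axis=1)
    return r-.0178
for QQ in (Q[0],Q[1],np.vstack(Q)):
    s=least_squares(f,[.467,.103,az0,np.deg2rad(25)],args=(QQ,),loss='soft_l1',f_scale=.002)
    C,b=axis(s.x);print(C,np.rad2deg(s.x[2:]),np.abs(s.fun).mean())
# dock base outline: points z 0.005..0.03 near
z=load('top0');P=pts(z)
for n in('top0','side0'):
    z=load(n);P=pts(z);hsv=cv2.cvtColor(z['p'],cv2.COLOR_RGB2HSV)
    m=(P[...,2]>.006)&(P[...,2]<.03)&(P[...,0]>.36)&(P[...,0]<.58)&(P[...,1]>.18)&(P[...,1]<.46)
    k=cv2.morphologyEx(m.astype(np.uint8),cv2.MORPH_OPEN,np.ones((3,3)))
    q=P[k>0];print(n,len(q),cv2.minAreaRect(q[:,:2].astype(np.float32)),np.median(q[:,2]))
E
```

```text
top0 366
side0 73
[0.47478732 0.3        0.10847779] [-102.14875467   22.30264785] 0.0021108518396747013
[0.47280337 0.3        0.10692075] [-107.15978637   18.23692068] 0.0016863686281382922
[0.47499633 0.3        0.10860208] [-102.81767133   21.90717047] 0.0020755409115806376
top0 1425 ((0.4805700182914734, 0.33175352215766907), (0.21278178691864014, 0.10029808431863785), 80.84736633300781) 0.012551470744071409
side0 918 ((0.48229801654815674, 0.33534350991249084), (0.23074378073215485, 0.10045920312404633), 81.00138092041016) 0.013107094920370878
```

```bash
cat >> h.py <<'E'
from scipy.spatial.transform import Rotation as Ro
def goto(pos,Rt,s=None):
    from cell import robot
    s=s or robot.observe()
    R=Ro.from_euler('xyz',s['tool_rot']).as_matrix()
    dp=R.T@(np.array(pos)-s['tool_pos']);tv=Ro.from_matrix(R.T@Rt).as_rotvec(degrees=True)
    print('dp',dp.round(4),'turn',tv.round(2),'|dp|',np.linalg.norm(dp).round(3),'deg',np.linalg.norm(tv).round(1))
def Rxz(x,zc):
    x=np.array(x,float);x/=np.linalg.norm(x);zc=np.array(zc,float);zc-=x*(x@zc);zc/=np.linalg.norm(zc)
    return np.stack([x,np.cross(zc,x),zc],1)
def az(d): return np.array([np.cos(np.deg2rad(d)),np.sin(np.deg2rad(d)),0])
E
python3 - <<'E'
from h import *
goto([.35,.2,.26],Rxz([0,0,-1],az(20)))
goto([.494,-.064,.17],Rxz([0,0,-1],az(-14.75)))
E
```

```text
dp [-0.057  -0.2488 -0.2075] turn [ 4.784e+01 -6.000e-02  2.000e-02] |dp| 0.329 deg 47.8
dp [ 0.0332 -0.4817 -0.3975] turn [ 8.259e+01 -6.000e-02  4.000e-02] |dp| 0.625 deg 82.6
```

move_arm:
  deltas:
    - {"dp": [-0.06, -0.249, -0.208], "turn": [47.8, 0, 0]}
    - {"dp": [-0.06, -0.249, -0.208], "turn": [47.8, 0, 0]}
    - {"dp": [-0.06, -0.249, -0.208], "turn": [47.8, 0, 0]}
    - {"dp": [-0.06, -0.249, -0.208], "turn": [47.8, 0, 0]}
    - {"dp": [-0.06, -0.249, -0.208], "turn": [47.8, 0, 0]}
    - {"dp": [-0.06, -0.249, -0.208], "turn": [47.8, 0, 0]}
    - {"dp": [-0.06, -0.482, -0.398], "turn": [82.6, 0, 0]}
    - {"dp": [-0.06, -0.482, -0.398], "turn": [82.6, 0, 0]}
    - {"dp": [-0.03, -0.482, -0.398], "turn": [82.6, 0, 0]}
    - {"dp": [0.033, -0.482, -0.398], "turn": [82.6, 0, 0]}
  hand: 0.06

```text
time: 1.15
tool_pos: [0.4316, 0.0521, 0.2342]
tool_rot: [0.221, 1.566, -0.036]
contact_force: [0.3, 0.8, -1.4]
opening: 0.0599
```

```bash
python3 - <<'E'
from h import *
from cell import robot
print(robot.observe()['qpos'].round(3))
goto([.494,-.064,.17],Rxz([0,0,-1],az(-14.75)))
E
```

```text
[-0.057  0.146  1.7    0.     1.29   0.201]
dp [ 0.0645 -0.0965  0.0896] turn [ 0.02  0.27 -0.06] |dp| 0.147 deg 0.3
```

move_arm:
  deltas:
    - {"dp": [0.06, -0.0965, 0.0896], "turn": [0, 0.3, 0]}
    - {"dp": [0.06, -0.0965, 0.0896], "turn": [0, 0.3, 0]}
    - {"dp": [0.06, -0.0965, 0.0896], "turn": [0, 0.3, 0]}
    - {"dp": [0.06, -0.0965, 0.0896], "turn": [0, 0.3, 0]}
    - {"dp": [0.06, -0.0965, 0.0896], "turn": [0, 0.3, 0]}

```text
time: 1.65
tool_pos: [0.4921, -0.0617, 0.172]
tool_rot: [3.078, 1.563, 2.826]
contact_force: [-0.3, 0.1, 0.4]
opening: 0.0597
```

```bash
python3 - <<'E'
from h import *
from cell import robot
s=robot.observe();print(s['qpos'].round(3),s['tool_pos'],s['tool_rot'])
i=robot.camera_info('wrist');p,d=robot.read_camera('wrist')
np.savez('pics/w1.npz',p=p,d=d,**i);cv2.imwrite('pics/w1.png',p[:,:,::-1])
E
```

```text
[-0.28   0.323  1.645  0.     1.182 -0.027] [ 0.49213653 -0.06168167  0.17198623] [3.07814277 1.56316666 2.8259471 ]
```

View pics/w1.png

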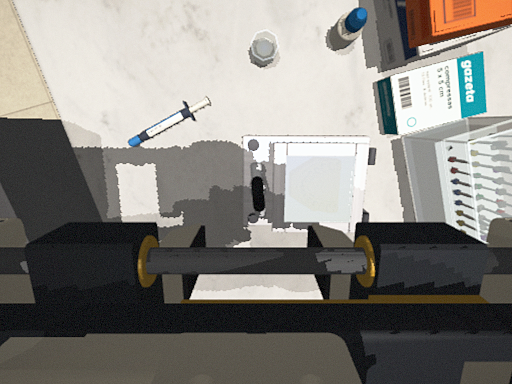

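The wrist view shows the press, with the frame spanning roughly (272..370, 140..235) and the black grip at (258,192).

```bash
python3 - <<'E'
from h import *
z=load('w1');P=pts(z)
win=np.zeros(P.shape[:2],bool);win[120:225,235:385]=1
m=win&(P[...,2]>.065)&(P[...,2]<.09)
q=P[m];print(m.sum(),q.mean(0),np.median(q[:,2]),q[:,2].max(),cv2.minAreaRect(q[:,:2].astype(np.float32)))
k=(win&(abs(P[...,2]-.05)<.006)).astype(np.uint8);k=cv2.morphologyEx(k,cv2.MORPH_OPEN,np.ones((4,4)))
n,l,s,c=cv2.connectedComponentsWithStats(k)
i=1+np.argmax(s[1:,4]);vv,uu=np.where(l==i);q=np.array([ray(z,u,v,.05) for u,v in zip(uu,vv)])
print(s[i],cv2.minAreaRect(q[:,:2].astype(np.float32)),np.median(P[l==i][:,2]))
g=cv2.cvtColor(z['p'],cv2.COLOR_RGB2GRAY)
m=np.zeros(g.shape,np.uint8);m[165:215,240:272]=(g[165:215,240:272]<45)
n,l,s,c=cv2.connectedComponentsWithStats(m);i=1+np.argmax(s[1:,4]);print(s[i],c[i],ray(z,*c[i],.083),ray(z,*c[i],.075))
goto([.494,-.064,.17],Rxz([0,0,-1],az(-14.75)))
E
```

```text
392 [ 0.49215917 -0.06049922  0.08105659] 0.0820567889180624 0.0843553179891401 ((0.491671621799469, -0.062348850071430206), (0.034152254462242126, 0.012008477002382278), 80.62108612060547)
[ 273  143  104   83 7745] ((0.5609988570213318, -0.0765671506524086), (0.09041757881641388, 0.10766051709651947), 75.59846496582031) 0.04983115063855979
[252 177  13  35 359] [257.62952646 193.86629526] [ 0.49260328 -0.06044546  0.083     ] [ 0.4920955  -0.06230723  0.075     ]
dp [ 0.0027 -0.0025  0.0025] turn [ 0.38 -0.36 -0.03] |dp| 0.004 deg 0.5
```

```bash
python3 - <<'E'
from h import *
goto([.4925,-.0625,.10],Rxz([0,0,-1],az(-10)))
E
```

```text
dp [ 0.0727 -0.0015  0.0012] turn [-4.37 -0.36 -0.04] |dp| 0.073 deg 4.4
```

move_arm:
  deltas:
    - {"dp": [0.035, -0.001, 0.001], "turn": [-4.4, -0.3, 0]}
    - {"dp": [0.07, -0.001, 0.001], "turn": [-4.4, -0.3, 0]}
    - {"dp": [0.07, -0.001, 0.001], "turn": [-4.4, -0.3, 0]}
    - {"dp": [0.07, -0.001, 0.001], "turn": [-4.4, -0.3, 0]}

```text
time: 2.1
tool_pos: [0.4931, -0.0615, 0.1041]
tool_rot: [0.522, 1.57, 0.349]
contact_force: [0.4, -0.1, 0.0]
opening: 0.0597
```

```bash
python3 - <<'E'
from h import *
goto([.4925,-.0625,.057],Rxz([0,0,-1],az(-10)))
E
```

```text
dp [ 0.0471 -0.0011 -0.0005] turn [ 0.13  0.03 -0.02] |dp| 0.047 deg 0.1
```

move_arm:
  deltas:
    - {"dp": [0.02, -0.001, 0], "turn": [0, 0, 0]}
    - {"dp": [0.044, -0.001, 0], "turn": [0, 0, 0]}
    - {"dp": [0.044, -0.001, 0], "turn": [0, 0, 0]}
    - {"dp": [0.044, -0.001, 0], "turn": [0, 0, 0]}

```text
time: 2.5
tool_pos: [0.4939, -0.0633, 0.0607]
tool_rot: [0.033, 1.568, -0.14]
contact_force: [1.2, 0.4, -0.5]
opening: 0.06
```

move_arm:
  deltas:
    - {"dp": [0, 0, 0], "turn": [0, 0, 0]}
    - {"dp": [0, 0, 0], "turn": [0, 0, 0]}
    - {"dp": [0, 0, 0], "turn": [0, 0, 0]}
    - {"dp": [0, 0, 0], "turn": [0, 0, 0]}
    - {"dp": [0, 0, 0], "turn": [0, 0, 0]}
    - {"dp": [0, 0, 0], "turn": [0, 0, 0]}
  hand: 0.0
  squeeze: 12

```text
time: 3.1
tool_pos: [0.4928, -0.0634, 0.0589]
tool_rot: [1.458, 1.57, 1.284]
contact_force: [-0.0, 0.3, 0.6]
opening: 0.0164
```

```bash
python3 - <<'E'
from h import *
from cell import robot
s=robot.observe();print(s['contact_force'],s['torque'],s['opening'],s['qpos'],s['tool_pos'])
i=robot.camera_info('wrist');p,d=robot.read_camera('wrist')
np.savez('pics/w2.npz',p=p,d=d,**i);cv2.imwrite('pics/w2.png',p[:,:,::-1])
goto([.4925,-.0625,.057],Rxz([0,0,-1],az(78)))
E
```

```text
[-0.03694237  0.25970694  0.56227734] [-0.12390567  0.08975019 -0.02334538] 0.016362019702855765 [-2.82457338e-01  4.62311239e-01  1.79132060e+00  3.92674513e-04
  8.87959571e-01 -1.09181265e-01] [ 0.49279141 -0.06335561  0.05888028]
dp [ 0.0018  0.0008 -0.0004] turn [-8.794e+01  1.000e-02 -2.000e-02] |dp| 0.002 deg 87.9
```

View pics/w2.png

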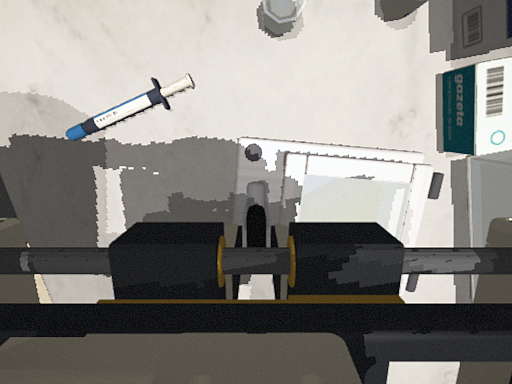

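The grip at (256,215) sits centred between the nearly closed fingers. I'll let them finish closing.

move_arm:
  deltas:
    - {"dp": [0, 0, 0], "turn": [0, 0, 0]}
    - {"dp": [0, 0, 0], "turn": [0, 0, 0]}
    - {"dp": [0, 0, 0], "turn": [0, 0, 0]}

```text
time: 3.45
tool_pos: [0.4928, -0.0634, 0.0588]
tool_rot: [1.818, 1.57, 1.644]
contact_force: [-0.3, 0.0, 0.6]
opening: 0.0108
```

move_arm:
  deltas:
    - {"dp": [0, 0, 0], "turn": [-8, 0, 0]}
    - {"dp": [0, 0, 0], "turn": [-16, 0, 0]}
    - {"dp": [0, 0, 0], "turn": [-24, 0, 0]}
    - {"dp": [0, 0, 0], "turn": [-32, 0, 0]}
    - {"dp": [0, 0, 0], "turn": [-40, 0, 0]}
    - {"dp": [0, 0, 0], "turn": [-48, 0, 0]}
    - {"dp": [0, 0, 0], "turn": [-56, 0, 0]}
    - {"dp": [0, 0, 0], "turn": [-64, 0, 0]}
    - {"dp": [0, 0, 0], "turn": [-72, 0, 0]}
    - {"dp": [0, 0, 0], "turn": [-78, 0, 0]}

```text
time: 4.45
tool_pos: [0.4927, -0.0634, 0.0588]
tool_rot: [0.519, 1.57, 1.712]
contact_force: [-0.5, -0.5, -0.3]
opening: 0.0112
```

```bash
python3 - <<'E'
from h import *
from cell import robot
s=robot.observe();print(s['contact_force'],s['torque'],s['opening'],s['qpos'],s['tool_pos'])
goto([.4925,-.0625,.0588],Rxz([0,0,-1],az(75.25)))
E
```

```text
[-0.48511749 -0.5132843  -0.26585433] [-0.01248839  0.09086976 -0.07321266] 0.011157769044316404 [-2.82516985e-01  4.62364360e-01  1.79143211e+00  3.80989900e-04
  8.87929559e-01 -1.47574602e+00] [ 0.49272215 -0.06336922  0.05882464]
dp [0.     0.0005 0.0007] turn [-6.9   0.02 -0.01] |dp| 0.001 deg 6.9
```

move_arm:
  deltas:
    - {"dp": [0, 0, 0], "turn": [-3, 0, 0]}
    - {"dp": [0, 0, 0], "turn": [-6, 0, 0]}
    - {"dp": [0, 0, 0], "turn": [-9, 0, 0]}
    - {"dp": [0, 0, 0], "turn": [-10.5, 0, 0]}
    - {"dp": [0, 0, 0], "turn": [-10.5, 0, 0]}
    - {"dp": [0, 0, 0], "turn": [-10.5, 0, 0]}

```text
time: 5.05
tool_pos: [0.4938, -0.0636, 0.0598]
tool_rot: [-1.547, 1.568, -0.176]
contact_force: [-0.2, 0.4, 7.7]
opening: 0.0006
```

```bash
python3 - <<'E'
from h import *
from cell import robot
s=robot.observe();print(s['contact_force'],s['torque'],s['opening'],s['qpos'],s['tool_pos'])
goto([.4925,-.0625,.0588],Rxz([0,0,-1],az(75.25)))
E
```

```text
[-0.24772715  0.3540285   7.74188355] [-0.02590309  0.07515222 -0.00148895] 0.0006471374143715233 [-2.82419387e-01  4.61102272e-01  1.78995098e+00  3.67370529e-04
  8.87870571e-01 -1.65341470e+00] [ 0.49382224 -0.06364232  0.05983874]
dp [0.001  0.0015 0.0009] turn [3.29 0.01 0.15] |dp| 0.002 deg 3.3
```

```bash
python3 - <<'E'
from h import *
from cell import robot
for n in('wrist','top'):
    i=robot.camera_info(n);p,d=robot.read_camera(n)
    np.savez(f'pics/{n}3.npz',p=p,d=d,**i)
    if n=='top': p=cv2.resize(p[150:250,280:380],None,fx=6,fy=6,interpolation=cv2.INTER_CUBIC)
    cv2.imwrite(f'pics/{n}3.png',p[:,:,::-1])
E
```

```text
(no output)
```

View pics/wrist3.png

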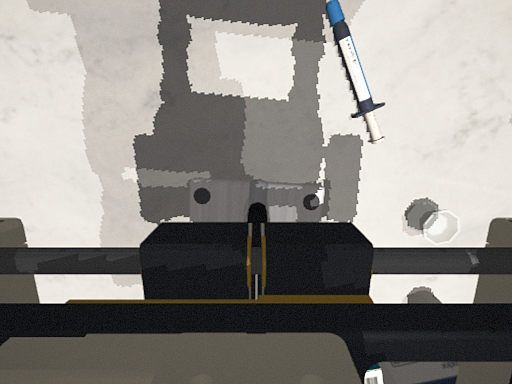

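View pics/top3.png

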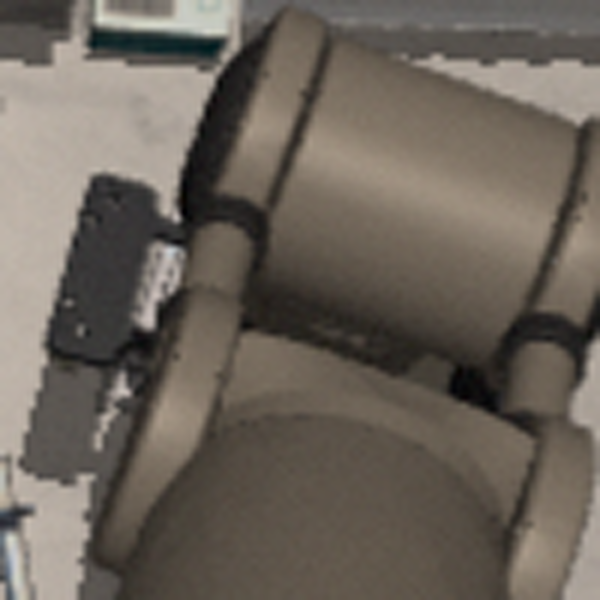

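move_arm:
  deltas:
    - {"dp": [0, 0, 0], "turn": [0, 0, 0]}
    - {"dp": [0, 0, 0], "turn": [0, 0, 0]}
    - {"dp": [0, 0, 0], "turn": [0, 0, 0]}
    - {"dp": [-0.02, 0, 0], "turn": [0, 0, 0]}
    - {"dp": [-0.06, 0, 0], "turn": [0, 0, 0]}
    - {"dp": [-0.1, 0, 0], "turn": [0, 0, 0]}
    - {"dp": [-0.11, 0, 0], "turn": [0, 0, 0]}
  hand: 0.06

```text
time: 5.85
tool_pos: [0.4947, -0.0639, 0.1728]
tool_rot: [-1.617, 1.564, -0.246]
contact_force: [-0.4, 0.4, 1.1]
opening: 0.0518
```

```bash
python3 - <<'E'
from h import *
from cell import robot
i=robot.camera_info('wrist');p,d=robot.read_camera('wrist')
np.savez('pics/w4.npz',p=p,d=d,**i)
cv2.imwrite(f'pics/w4.png',p[:,:,::-1])
E
```

```text
(no output)
```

View pics/w4.png

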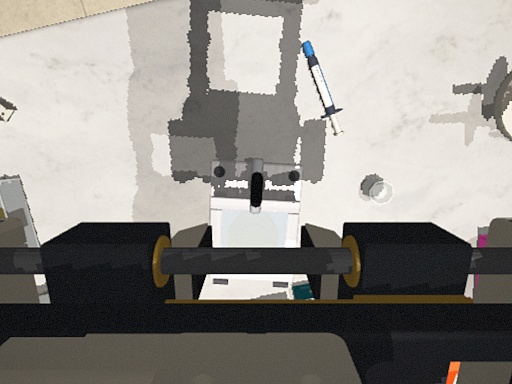

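The bar now lies across the frame edge, with its grip at (256,188). I'll measure its angle.

```bash
python3 - <<'E'
from h import *
z=load('w4');P=pts(z)
win=np.zeros(P.shape[:2],bool);win[150:225,200:315]=1
m=win&(P[...,2]>.066)&(P[...,2]<.09)
q=P[m];print(m.sum(),q.mean(0),np.median(q[:,2]),cv2.minAreaRect(q[:,:2].astype(np.float32)))
m=win&(P[...,2]>.0555)&(P[...,2]<.09);vv,uu=np.where(m)
q=P[m];print(m.sum(),q.mean(0),cv2.minAreaRect(q[:,:2].astype(np.float32)))
k=(win&(abs(P[...,2]-.05)<.004)).astype(np.uint8);k=cv2.morphologyEx(k,cv2.MORPH_OPEN,np.ones((4,4)))
n,l,s,c=cv2.connectedComponentsWithStats(k)
i=1+np.argmax(s[1:,4]);Q=P[l==i];print(s[i],cv2.minAreaRect(Q[:,:2].astype(np.float32)),np.median(Q[:,2]))
# frame side edges in window rows: left/right extents per row
for v in (205,210,215,220):
    u=np.where(l[v]==i)[0]; a,b=ray(z,u[0]-.5,v,.05),ray(z,u[-1]+.5,v,.05);print(v,a.round(4),b.round(4),np.linalg.norm(a-b).round(4),((a+b)/2).round(4),'y-axis az',np.rad2deg(np.arctan2(*(a-b)[1::-1])).round(2))
# base plate front edge / frame front edge direction
cv2.imwrite('pics/w4c.png',cv2.resize(z['p'][145:230,200:315,::-1],None,fx=6,fy=6,interpolation=cv2.INTER_CUBIC))
E
```

```text
392 [ 0.48955119 -0.06276467  0.08102661] 0.08187991460727109 ((0.49068063497543335, -0.06305587291717529), (0.011967458762228489, 0.03218713775277138), 75.31426239013672)
636 [ 0.48728881 -0.06226013  0.07266712] ((0.4910888969898224, -0.06317002326250076), (0.011969905346632004, 0.0584813617169857), 75.25218963623047)
[ 210  197   91   29 2191] ((0.4907364845275879, -0.05227586627006531), (0.11127754300832748, 0.1182359829545021), 68.75234985351562) 0.04983649628400354
205 [ 0.5043 -0.1167  0.05  ] [ 0.524  -0.0193  0.05  ] 0.0993 [ 0.5142 -0.068   0.05  ] y-axis az -101.43
210 [ 0.5099 -0.1181  0.05  ] [ 0.5297 -0.0203  0.05  ] 0.0998 [ 0.5198 -0.0692  0.05  ] y-axis az -101.43
215 [ 0.5156 -0.1195  0.05  ] [ 0.5352 -0.0223  0.05  ] 0.0992 [ 0.5254 -0.0709  0.05  ] y-axis az -101.43
220 [ 0.5213 -0.1209  0.05  ] [ 0.541  -0.0232  0.05  ] 0.0996 [ 0.5312 -0.072   0.05  ] y-axis az -101.43
```

View pics/w4c.png

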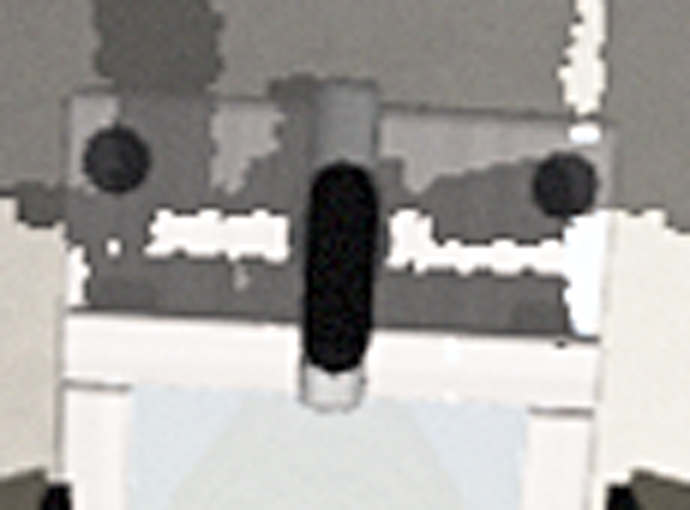

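```bash
python3 - <<'E'
from h import *
goto([.4915,-.063,.058],Rxz([0,0,-1],az(76.5)))
E
```

```text
dp [0.1144 0.0039 0.0003] turn [ 2.05 -0.01  0.37] |dp| 0.114 deg 2.1
```

move_arm:
  deltas:
    - {"dp": [0.04, 0.003, 0], "turn": [2, 0, 0]}
    - {"dp": [0.08, 0.003, 0], "turn": [2, 0, 0]}
    - {"dp": [0.1, 0.003, 0], "turn": [2, 0, 0]}
    - {"dp": [0.11, 0.003, 0], "turn": [2, 0, 0]}
    - {"dp": [0.11, 0.003, 0], "turn": [2, 0, 0]}
    - {"dp": [0.11, 0.003, 0], "turn": [2, 0, 0]}
  hand: 0.02
  squeeze: 6

```text
time: 6.5
tool_pos: [0.4902, -0.0629, 0.0592]
tool_rot: [-1.0, 1.57, 0.336]
contact_force: [0.2, -0.1, -0.0]
opening: 0.0208
```

```bash
python3 - <<'E'
from h import *
from cell import robot
s=robot.observe();print(s['contact_force'],s['torque'],s['opening'])
goto([.4915,-.063,.058],Rxz([0,0,-1],az(76.5)))
E
```

```text
[ 0.1585935  -0.12051579 -0.01027339] [ 0.00080712 -0.02370713 -0.01076495] 0.020820534725835563
dp [ 0.0012 -0.0013  0.0002] turn [0.06 0.02 0.03] |dp| 0.002 deg 0.1
```

move_arm:
  deltas:
    - {"dp": [0, 0, 0], "turn": [0, 0, 0]}
    - {"dp": [0, 0, 0], "turn": [0, 0, 0]}
    - {"dp": [0, 0, 0], "turn": [0, 0, 0]}
  hand: 0.009
  squeeze: 6

```text
time: 6.8
tool_pos: [0.4905, -0.0629, 0.0598]
tool_rot: [-1.468, 1.569, -0.131]
contact_force: [-0.1, 0.6, 4.5]
opening: 0.0093
```

```bash
python3 - <<'E'
from h import *
from cell import robot
s=robot.observe();print(s['contact_force'],s['torque'],s['opening'])
goto([.4915,-.063,.058],Rxz([0,0,-1],az(75.25)))
E
```

```text
[-0.1457486   0.60614085  4.46136748] [ 0.05065423  0.02778876 -0.02534582] 0.009300700365440786
dp [ 0.0018 -0.0009  0.0001] turn [1.31 0.01 0.12] |dp| 0.002 deg 1.3
```

move_arm:
  deltas:
    - {"dp": [-0.003, 0, 0], "turn": [-2, 0, 0]}
    - {"dp": [-0.003, 0, 0], "turn": [-4, 0, 0]}
    - {"dp": [-0.003, 0, 0], "turn": [-4, 0, 0]}
  hand: 0.009
  squeeze: 6

```text
time: 7.1
tool_pos: [0.49, -0.0628, 0.0623]
tool_rot: [-1.383, 1.57, 0.023]
contact_force: [0.1, -0.1, 0.1]
opening: 0.0092
```

```bash
python3 - <<'E'
from h import *
from cell import robot
s=robot.observe();print(s['contact_force'],s['torque'],s['opening'])
goto([.4915,-.063,.058],Rxz([0,0,-1],az(75.25)))
i=robot.camera_info('wrist');p,d=robot.read_camera('wrist')
np.savez('pics/w5.npz',p=p,d=d,**i)
cv2.imwrite(f'pics/w5.png',cv2.resize(p[150:330,160:350,::-1],None,fx=3,fy=3))
E
```

```text
[ 0.05477973 -0.07837479  0.13981594] [ 0.00366889 -0.02152344  0.03374372] 0.009182766557215104
dp [ 0.0043 -0.0015  0.0001] turn [5.33 0.01 0.05] |dp| 0.005 deg 5.3
```

View pics/w5.png

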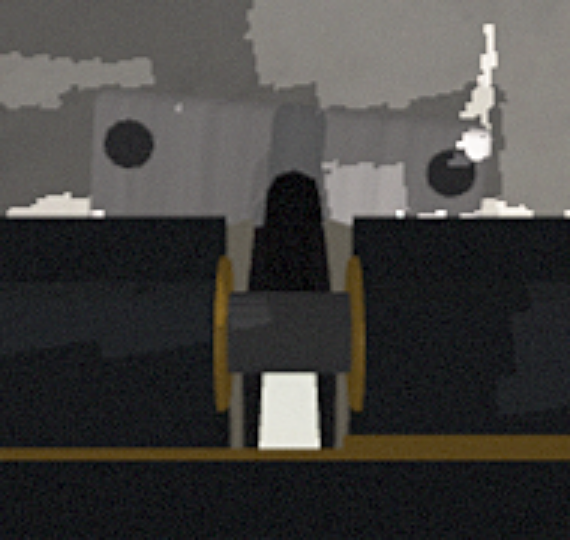

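```bash
python3 - <<'E'
from h import *
from cell import robot
z=load('w5');s=robot.observe();R=Ro.from_euler('xyz',s['tool_rot']).as_matrix();t=s['tool_pos'];print(R.round(3))
for nm,o in {'tcp':[0,0,0],'grasp':[-.019,0,0],'y+':[-.01,.0095,0],'y-':[-.01,-.0095,0]}.items(): print(nm,proj(z,t+R@np.array(o)).round(1))
print(-z['R'].T@z['t'])
a=-14.75;pv=np.array([.4915,-.063,.083])
for r in(-.017,0,.017): print(r,proj(z,pv+r*az(a)).round(1),proj(z,pv+r*az(a)-[0,0,.013]).round(1))
P=pts(z);win=np.zeros(P.shape[:2],bool);win[150:250,235:275]=1
m=win&(P[...,2]>.07)&(P[...,2]<.086);q=P[m];print(m.sum(),q.mean(0),q.min(0),q.max(0),cv2.minAreaRect(q[:,:2].astype(np.float32)))
d=P[150:250,256];print(np.c_[np.arange(150,250,6),d[::6].round(3)])
E
```

```text
[[ 0.001 -0.986  0.165]
 [ 0.     0.165  0.986]
 [-1.    -0.001  0.   ]]
tcp [255.5 227.1]
grasp [255.4 237.9]
y+ [255.5 218.4]
y- [255.4 246.3]
[ 0.42407949 -0.0516236   0.24396715]
-0.017 [258.2 214.8] [258.  208.5]
0 [255.5 241.6] [255.5 233.6]
0.017 [253.  267.1] [253.1 257.6]
602 [ 0.48381099 -0.06140075  0.08103735] [ 0.47516713 -0.06806308  0.0700988 ] [ 0.49656083 -0.05462923  0.0859019 ] ((0.48498469591140747, -0.06248892843723297), (0.013255602680146694, 0.02059134654700756), 74.80271911621094)
[[ 1.50e+02  4.45e-01 -5.50e-02 -0.00e+00]
 [ 1.56e+02  4.50e-01 -5.60e-02  0.00e+00]
 [ 1.62e+02  4.55e-01 -5.70e-02 -1.00e-03]
 [ 1.68e+02  4.60e-01 -5.70e-02  0.00e+00]
 [ 1.74e+02  4.65e-01 -5.80e-02 -0.00e+00]
 [ 1.80e+02  4.70e-01 -5.90e-02  1.00e-03]
 [ 1.86e+02  4.63e-01 -5.80e-02  5.70e-02]
 [ 1.92e+02  4.67e-01 -5.90e-02  6.00e-02]
 [ 1.98e+02  4.71e-01 -5.90e-02  5.90e-02]
 [ 2.04e+02  4.75e-01 -6.00e-02  6.00e-02]
 [ 2.10e+02  4.76e-01 -6.00e-02  7.10e-02]
 [ 2.16e+02  4.76e-01 -6.00e-02  8.10e-02]
 [ 2.22e+02  4.80e-01 -6.10e-02  8.20e-02]
 [ 2.28e+02  4.83e-01 -6.10e-02  8.30e-02]
 [ 2.34e+02  4.86e-01 -6.20e-02  8.40e-02]
 [ 2.40e+02  4.91e-01 -6.30e-02  8.30e-02]
 [ 2.46e+02  4.94e-01 -6.30e-02  8.30e-02]]
```

move_arm:
  deltas:
    - {"dp": [0.002, 0, 0], "turn": [0, 0, 0]}
    - {"dp": [0.002, 0, 0], "turn": [-2, 0, 0]}
    - {"dp": [0.002, 0, 0], "turn": [-4, 0, 0]}
    - {"dp": [0.002, 0, 0], "turn": [-4, 0, 0]}
  hand: 0.012
  squeeze: 20

```text
time: 7.55
tool_pos: [0.49, -0.0628, 0.0599]
tool_rot: [-1.033, 1.57, 0.443]
contact_force: [0.6, 0.3, 1.2]
opening: 0.012
```

```bash
python3 - <<'E'
from h import *
from cell import robot
s=robot.observe();print(s['contact_force'],s['torque'],s['opening'],s['joint_efforts'].round(3))
goto([.4915,-.063,.058],Rxz([0,0,-1],az(75.25)))
E
```

```text
[0.61576091 0.27925412 1.15954574] [ 0.00890485 -0.02915232 -0.04928432] 0.012001395891730488 [ 3.9000e-02 -4.2521e+01 -1.8095e+01 -3.4000e-02  1.4500e-01 -3.6700e-01]
dp [ 0.0019 -0.0015 -0.    ] turn [9.29 0.01 0.02] |dp| 0.002 deg 9.3
```

move_arm:
  deltas:
    - {"dp": [0, 0, 0], "turn": [-2, 0, 0]}
    - {"dp": [0, 0, 0], "turn": [-4, 0, 0]}
    - {"dp": [0, 0, 0], "turn": [-4, 0, 0]}

```text
time: 7.85
tool_pos: [0.4899, -0.0628, 0.0599]
tool_rot: [-0.773, 1.57, 0.772]
contact_force: [0.3, 0.2, 1.6]
opening: 0.012
```

```bash
python3 - <<'E'
from h import *
from cell import robot
s=robot.observe();print(s['contact_force'],s['torque'],s['opening'],s['joint_efforts'].round(3))
goto([.4915,-.063,.058],Rxz([0,0,-1],az(75.25)))
E
```

```text
[0.30763791 0.24439051 1.57133734] [ 0.07780369 -0.03659674 -0.01214282] 0.01201535968218685 [ 1.5000e-02 -4.2444e+01 -1.8110e+01 -4.5000e-02  1.1200e-01 -3.6400e-01]
dp [ 0.0019 -0.0016 -0.0002] turn [1.326e+01 2.000e-02 1.000e-02] |dp| 0.002 deg 13.3
```

move_arm:
  deltas:
    - {"dp": [0, 0, 0], "turn": [6, 0, 0]}
    - {"dp": [0, 0, 0], "turn": [13, 0, 0]}
    - {"dp": [-0.02, 0, 0], "turn": [13, 0, 0]}
    - {"dp": [-0.06, 0, 0], "turn": [13, 0, 0]}
    - {"dp": [-0.1, 0, 0], "turn": [13, 0, 0]}
    - {"dp": [-0.11, 0, 0], "turn": [13, 0, 0]}
    - {"dp": [-0.11, 0, 0], "turn": [13, 0, 0]}
  hand: 0.06

```text
time: 8.55
tool_pos: [0.4907, -0.063, 0.1713]
tool_rot: [-1.519, 1.567, -0.201]
contact_force: [0.6, 0.2, 0.0]
opening: 0.0588
```

```bash
python3 - <<'E'
from h import *
from cell import robot
i=robot.camera_info('wrist');p,d=robot.read_camera('wrist')
np.savez('pics/w6.npz',p=p,d=d,**i)
z=load('w6')
cv2.imwrite('pics/w6c.png',cv2.resize(z['p'][145:230,200:315,::-1],None,fx=6,fy=6,interpolation=cv2.INTER_CUBIC))
P=pts(z)
win=np.zeros(P.shape[:2],bool);win[150:225,200:315]=1
m=win&(P[...,2]>.0555)&(P[...,2]<.09)
q=P[m];print(m.sum(),q.mean(0),cv2.minAreaRect(q[:,:2].astype(np.float32)))
print(robot.observe()['joint_efforts'])
E
```

```text
649 [ 0.48721946 -0.06226333  0.07231566] ((0.49108171463012695, -0.06340628862380981), (0.011915046721696854, 0.05924779549241066), 75.72994232177734)
[ 3.77976964e-02 -4.21396673e+01 -2.43251485e+01 -3.50412691e-02
  1.55704664e-01  1.45219415e-02]
```

View pics/w6c.png

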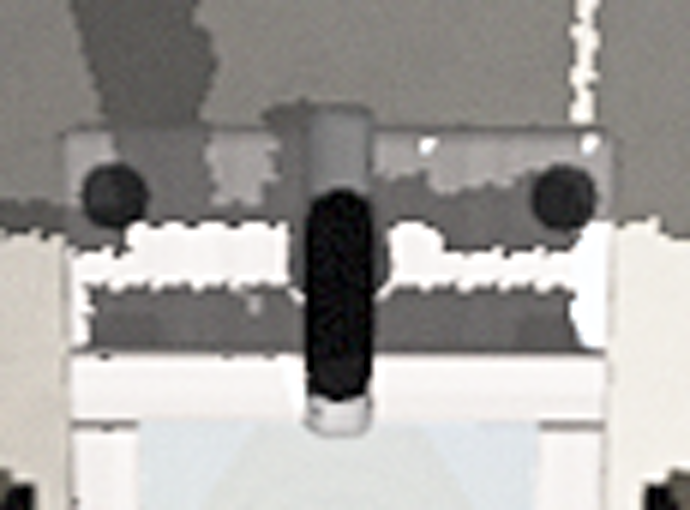

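```bash
cat >> h.py <<'E'
def dockpose(azl,el=25.):
    h=az(azl);up=np.array([0,0,1.]);c,s=np.cos(np.deg2rad(el)),np.sin(np.deg2rad(el))
    b=c*h+s*up;tx=-c*up+s*h
    return b,Rxz(tx,az(azl+90))
E
python3 - <<'E'
from h import *
b,R=dockpose(-102);print(R.round(3))
G=np.array([.48,.323,.096]);tx=R[:,0]
goto([.47,.1,.29],Rxz([0,0,-1],az(30)))
print(G+(.019-.12)*tx);goto(G+(.019-.12)*tx,R)
E
```

```text
[[-0.088  0.188  0.978]
 [-0.413  0.887 -0.208]
 [-0.906 -0.423  0.   ]]
dp [-0.1204  0.0597  0.1526] turn [4.551e+01 2.000e-02 1.000e-02] |dp| 0.203 deg 45.5
[0.4888746  0.36475169 0.18753709]
dp [-0.0178  0.1077  0.4137] turn [ 85.99  19.09 -19.91] |dp| 0.428 deg 90.3
```

move_arm:
  deltas:
    - {"dp": [-0.12, 0.02, 0.05], "turn": [20, 0, 0]}
    - {"dp": [-0.12, 0.06, 0.15], "turn": [45, 0, 0]}
    - {"dp": [-0.12, 0.06, 0.15], "turn": [45, 0, 0]}
    - {"dp": [-0.12, 0.06, 0.15], "turn": [45, 0, 0]}
    - {"dp": [-0.12, 0.06, 0.25], "turn": [60, 8, -8]}
    - {"dp": [-0.12, 0.08, 0.35], "turn": [70, 16, -16]}
    - {"dp": [-0.12, 0.108, 0.414], "turn": [86, 19, -20]}
    - {"dp": [-0.12, 0.108, 0.414], "turn": [86, 19, -20]}
    - {"dp": [-0.1, 0.108, 0.414], "turn": [86, 19, -20]}
    - {"dp": [-0.06, 0.108, 0.414], "turn": [86, 19, -20]}
  hand: 0.08

```text
time: 9.6
tool_pos: [0.488, 0.3325, 0.2531]
tool_rot: [-1.689, 1.238, -1.653]
contact_force: [2.6, 0.7, 0.8]
opening: 0.0797
```

```bash
python3 - <<'E'
from h import *
from cell import robot
print(robot.observe()['qpos'].round(2))
b,R=dockpose(-102)
G=np.array([.48,.323,.096]);tx=R[:,0]
goto(G+(.019-.12)*tx,R)
E
```

```text
[ 0.61  0.6   1.02 -0.26  1.73  0.56]
dp [0.0515 0.0517 0.0043] turn [13.53  3.1  -5.78] |dp| 0.073 deg 15.0
```

move_arm:
  deltas:
    - {"dp": [0.02, 0.048, 0.004], "turn": [13.5, 3.1, -5.8]}
    - {"dp": [0.048, 0.051, 0.004], "turn": [13.5, 3.1, -5.8]}
    - {"dp": [0.048, 0.051, 0.004], "turn": [13.5, 3.1, -5.8]}
    - {"dp": [0.048, 0.051, 0.004], "turn": [13.5, 3.1, -5.8]}
    - {"dp": [0.048, 0.051, 0.004], "turn": [13.5, 3.1, -5.8]}

```text
time: 10.1
tool_pos: [0.489, 0.362, 0.1932]
tool_rot: [-1.578, 1.137, -1.781]
contact_force: [0.3, -0.6, 0.2]
opening: 0.0798
```

```bash
python3 - <<'E'
from h import *
from cell import robot
s=robot.observe();print(s['qpos'].round(2))
i=robot.camera_info('wrist');p,d=robot.read_camera('wrist')
np.savez('pics/w7.npz',p=p,d=d,tp=s['tool_pos'],tr=s['tool_rot'],**i)
cv2.imwrite('pics/w7.png',p[:,:,::-1])
b,R=dockpose(-102)
G=np.array([.48,.323,.096]);tx=R[:,0]
goto(G+(.019-.12)*tx,R)
E
```

```text
[ 0.66  0.75  0.93 -0.28  1.79  0.85]
dp [ 0.0046  0.005  -0.0008] turn [ 0.33  0.   -0.21] |dp| 0.007 deg 0.4
```

View pics/w7.png

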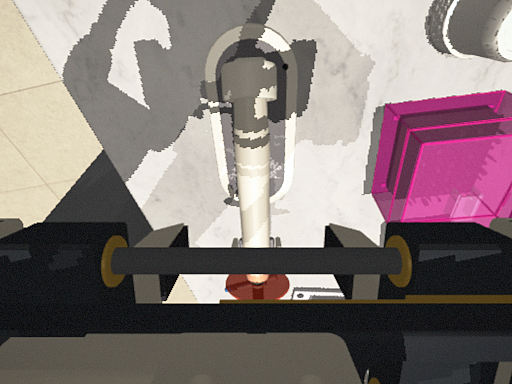

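The wrist view shows the cup at (248,80), the barrel running down to (256,245), and the red shield at (258,287). The jaws sit to either side of the barrel. Next I'll fit its axis.

```bash
python3 - <<'E'
from h import *
from scipy.optimize import least_squares
z=load('w7');P=pts(z)
sub=P[100:245,215:295].reshape(-1,3)
def axis(x):
    a,el=x[2],x[3];b=np.array([np.cos(el)*np.cos(a),np.cos(el)*np.sin(a),np.sin(el)]);return np.array([x[0],.323,x[1]]),b
x=np.array([.48,.096,np.deg2rad(-101),np.deg2rad(25)])
for it in range(4):
    C,b=axis(x);t=(sub-C)@b;r=np.linalg.norm(sub-C-t[:,None]*b,axis=1)
    q=sub[(r<.024)&(r>.012)&(t>-.065)&(t<.06)]
    f=lambda x:(lambda C,b:(lambda t:np.linalg.norm(q-C-t[:,None]*b,axis=1)-np.interp(t+.1,[0,.08,.19],[.016,.0185,.016]))((q-C)@b))(*axis(x))
    s=least_squares(f,x,loss='soft_l1',f_scale=.001);x=s.x;print(len(q),x[:2].round(4),np.rad2deg(x[2:]).round(2),abs(s.fun).mean().round(5))
# red shield
hsv=cv2.cvtColor(z['p'],cv2.COLOR_RGB2HSV)
m=((hsv[...,0]<8)|(hsv[...,0]>172))&(hsv[...,1]>130);m[:265]=0;m[:,:215]=0;m[:,295:]=0
Q=P[m];C,b=axis(x);t=(Q-C)@b;print('shield t',m.sum(),np.percentile(t,[5,50,95]),np.median(Q,0))
# cup rim: points r in .02-.03 near foot
sub=P[40:130,205:300].reshape(-1,3);t=(sub-C)@b;r=np.linalg.norm(sub-C-t[:,None]*b,axis=1)
k=(r>.0195)&(r<.03)&(sub[:,2]>.05);print('cup',k.sum(),np.percentile(t[k],[2,50,90,95,99]))
# base outline
m=(abs(P[...,2]-.012)<.008);m[:,:195]=0;m[:,305:]=0;m[225:]=0
print('base y max',P[m][:,1].max(),np.percentile(P[m][:,2],[10,50,90]))
for i in (0,1): print(np.percentile(P[m][:,i],[1,99]))
for v in (150,180,200):
    u=np.where(m[v])[0];print(v,P[v,u[0]].round(4),P[v,u[-1]].round(4))
E
```

```text
3636 [0.477  0.0999] [-99.37  23.37] 0.0006
3885 [0.477  0.0999] [-99.19  23.11] 0.00064
3882 [0.477  0.0999] [-99.19  23.11] 0.00064
3882 [0.477  0.0999] [-99.19  23.11] 0.00064
shield t 1231 [0.10061203 0.10282764 0.10456796] [0.46466692 0.23595572 0.15450974]
cup 2090 [-0.11604096 -0.10153567 -0.08949163 -0.08791256 -0.08675057]
base y max 0.4549974849896952 [0.01133631 0.01277856 0.01410349]
[0.42515892 0.53650302]
[0.24449793 0.45284014]
150 [0.4278 0.3282 0.0117] [0.5243 0.3082 0.011 ]
180 [0.4207 0.2816 0.0109] [0.5159 0.262  0.0104]
200 [0.435  0.2429 0.0115] [0.4874 0.2321 0.0112]
```

```bash
python3 - <<'E'
from h import *
z=load('top0');C=np.array([.477,.323,.0999]);b,R=dockpose(-99.2)
T=ray(z,224.2,214.2,.154);print(T,(T-C)@b)
z2=load('side0');u,v=195+318/7,140+250/7
T=ray(z2,u,v,.154);print(T,(T-C)@b, z2['p'][int(v),int(u)],u,v)
# triangulate
def o(z,u,v): return -z['R'].T@z['t'],z['R'].T@np.array([(u-z['cx'])/z['fx'],(v-z['cy'])/z['fy'],1])
def tri(p1,p2):
    o1,d1=o(z,*p1);o2,d2=o(z2,*p2);A=np.stack([d1,-d2],1);s=np.linalg.lstsq(A,o2-o1,rcond=None)[0]
    a,c=o1+s[0]*d1,o2+s[1]*d2;return (a+c)/2,np.linalg.norm(a-c)
T,e=tri((224.2,214.2),(u,v));print('tip',T,e,(T-C)@b,(T-C)@R[:,0],(T-C)@R[:,2])
S,e=tri((204,210.3),(232.49,168.25));print('shield',S,e,(S-C)@b,(S-C)@R[:,0],(S-C)@R[:,2])
P=pts(z);print('base right', ray(z,120+545/6,175+290/6,.012), 'left',ray(z,120+52/6,175+200/6,.012))
E
```

```text
[0.4554016 0.1818622 0.154    ] 0.1522621209430685
[0.45776968 0.17926891 0.154     ] 0.15423906868063916 [76 52 46] 240.42857142857144 175.71428571428572
tip [0.45713028 0.18140658 0.15246028] 0.003139575864689164 0.15176853851072203 0.012776984679742184 0.003024002722263937
shield [0.46158307 0.23219516 0.14458756] 0.0016651758443816966 0.10235819850753786 -0.0015768507179975805 -0.0007006300392096651
base right [0.45109861 0.22523316 0.012     ] left [0.47318925 0.44902902 0.012     ]
```

```bash
python3 - <<'E'
from h import *
b,R=dockpose(-99.2);G=np.array([.4785,.332,.0962]);tx=R[:,0]
print(G+.019*tx)
goto(G+(.019-.05)*tx,R);goto(G+.019*tx,R)
E
```

```text
[0.47721619 0.32407355 0.07898015]
dp [ 0.0708  0.0124 -0.0047] turn [-2.21 -1.17 -0.21] |dp| 0.072 deg 2.5
dp [ 0.1208  0.0122 -0.0037] turn [-2.21 -1.17 -0.21] |dp| 0.121 deg 2.5
```

move_arm:
  deltas:
    - {"dp": [0.03, 0.01, -0.004], "turn": [-2.2, -1.2, -0.2]}
    - {"dp": [0.066, 0.01, -0.004], "turn": [-2.2, -1.2, -0.2]}
    - {"dp": [0.066, 0.01, -0.004], "turn": [-2.2, -1.2, -0.2]}
    - {"dp": [0.066, 0.01, -0.004], "turn": [-2.2, -1.2, -0.2]}

```text
time: 10.55
tool_pos: [0.4811, 0.3449, 0.1295]
tool_rot: [-1.571, 1.133, -1.733]
contact_force: [0.2, 0.3, -0.1]
opening: 0.0802
```

```bash
python3 - <<'E'
from h import *
b,R=dockpose(-99.2);G=np.array([.4785,.332,.0962]);tx=R[:,0]
goto(G+.019*tx,R)
E
```

```text
dp [ 0.0548  0.0023 -0.0005] turn [-0.04 -0.03  0.07] |dp| 0.055 deg 0.1
```

move_arm:
  deltas:
    - {"dp": [0.02, 0.001, 0], "turn": [0, 0, 0]}
    - {"dp": [0.04, 0.001, 0], "turn": [0, 0, 0]}
    - {"dp": [0.052, 0.001, 0], "turn": [0, 0, 0]}
    - {"dp": [0.052, 0.001, 0], "turn": [0, 0, 0]}
    - {"dp": [0.052, 0.001, 0], "turn": [0, 0, 0]}

```text
time: 11.05
tool_pos: [0.4776, 0.3247, 0.0811]
tool_rot: [-1.572, 1.133, -1.732]
contact_force: [-0.2, -0.1, 0.9]
opening: 0.0799
```

```bash
python3 - <<'E'
from h import *
from cell import robot
b,R=dockpose(-99.2);G=np.array([.4785,.332,.0962]);tx=R[:,0]
goto(G+.019*tx,R)
s=robot.observe();print(s['contact_force'],s['torque'])
i=robot.camera_info('wrist');p,d=robot.read_camera('wrist')
np.savez('pics/w8.npz',p=p,d=d,tp=s['tool_pos'],tr=s['tool_rot'],**i)
cv2.imwrite('pics/w8.png',p[:,:,::-1])
E
```

```text
dp [ 0.0022  0.0002 -0.0003] turn [ 0.   -0.02  0.09] |dp| 0.002 deg 0.1
[-0.19558238 -0.13894575  0.9426451 ] [ 0.14524188 -0.02363096 -0.01640489]
```

View pics/w8.png

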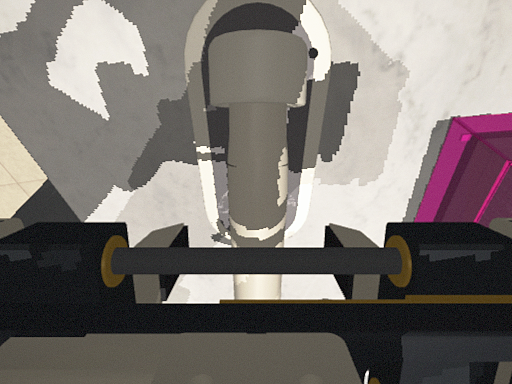

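The barrel is centred between the jaws at about (258,240). Closing.

move_arm:
  deltas:
    - {"dp": [0.001, 0, 0], "turn": [0, 0, 0]}
    - {"dp": [0.001, 0, 0], "turn": [0, 0, 0]}
    - {"dp": [0.001, 0, 0], "turn": [0, 0, 0]}
    - {"dp": [0.001, 0, 0], "turn": [0, 0, 0]}
    - {"dp": [0.001, 0, 0], "turn": [0, 0, 0]}
    - {"dp": [0.001, 0, 0], "turn": [0, 0, 0]}
    - {"dp": [0.001, 0, 0], "turn": [0, 0, 0]}
    - {"dp": [0.001, 0, 0], "turn": [0, 0, 0]}
  hand: 0.02
  squeeze: 25

```text
time: 11.9
tool_pos: [0.4769, 0.3236, 0.0788]
tool_rot: [-1.574, 1.131, -1.735]
contact_force: [1.7, -0.0, 0.7]
opening: 0.0296
```

```bash
python3 - <<'E'
from cell import robot
s=robot.observe();print(s['contact_force'],s['torque'],s['opening'],s['qpos'])
E
```

```text
[ 1.68178581 -0.00344699  0.69015119] [ 0.10184903 -0.19885756  0.06854901] 0.02964948340405022 [ 0.63878112  0.77185659  1.22082871 -0.30147352  1.4792658   0.8771503 ]
```

move_arm:
  deltas:
    - {"dp": [0, 0, 0], "turn": [0, 0, 0]}

```text
time: 12.0
tool_pos: [0.4769, 0.3236, 0.0787]
tool_rot: [-1.575, 1.131, -1.735]
contact_force: [1.3, -0.0, 0.9]
opening: 0.0296
```

```bash
python3 - <<'E'
from h import *
from cell import robot
s=robot.observe();print(s['contact_force'],s['torque'],s['opening'])
i=robot.camera_info('wrist');p,d=robot.read_camera('wrist')
np.savez('pics/w9.npz',p=p,d=d,tp=s['tool_pos'],tr=s['tool_rot'],**i)
cv2.imwrite('pics/w9.png',p[:,:,::-1])
i=robot.camera_info('side');p,d=robot.read_camera('side')
np.savez('pics/s9.npz',p=p,d=d,**i)
cv2.imwrite('pics/s9.png',cv2.resize(p[80:230,170:330,::-1],None,fx=4,fy=4))
E
```

```text
[ 1.33973653 -0.0152145   0.86443972] [ 0.12795936 -0.33846674  0.07209108] 0.02959188904367599
```

View pics/w9.png

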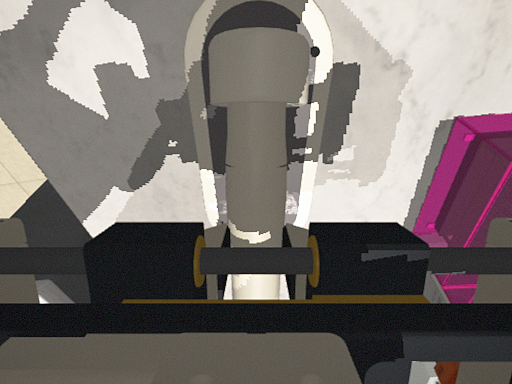

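View pics/s9.png

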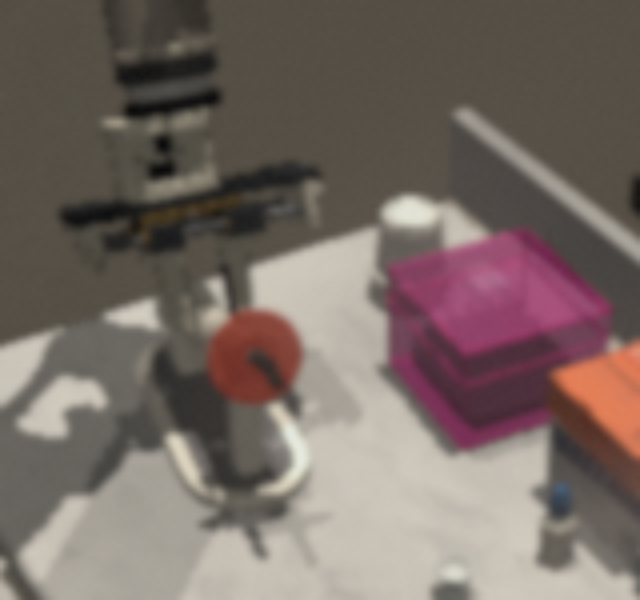

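move_arm:
  deltas:
    - {"dp": [-0.0015, -0.005, 0], "turn": [0, 0, 0]}
    - {"dp": [-0.002, -0.012, 0], "turn": [0, 0, 0]}
    - {"dp": [-0.0025, -0.02, 0], "turn": [0, 0, 0]}
    - {"dp": [-0.003, -0.03, 0], "turn": [0, 0, 0]}
    - {"dp": [-0.003, -0.03, 0], "turn": [0, 0, 0]}

```text
time: 12.6
tool_pos: [0.4725, 0.2968, 0.0951]
tool_rot: [-1.575, 1.131, -1.736]
contact_force: [-0.8, -0.5, -1.2]
opening: 0.0298
```

```bash
python3 - <<'E'
from h import *
from cell import robot
s=robot.observe();print(s['contact_force'],s['torque'],s['opening'])
i=robot.camera_info('wrist');p,d=robot.read_camera('wrist')
np.savez('pics/w10.npz',p=p,d=d,tp=s['tool_pos'],tr=s['tool_rot'],**i)
cv2.imwrite('pics/w10.png',p[:,:,::-1])
E
```

```text
[-0.78223571 -0.49395576 -1.1519065 ] [ 0.25294029 -0.0121068   0.00213122] 0.029773411012249073
```

View pics/w10.png

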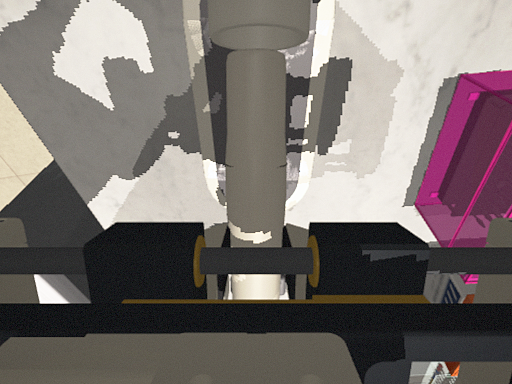

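The lamp follows the gripper. Its foot end shows at (255,52), clear of the cup mouth, and the force matches the lamp's weight. Continuing out.

move_arm:
  deltas:
    - {"dp": [-0.001, -0.01, 0], "turn": [0, 0, 0]}
    - {"dp": [-0.002, -0.02, 0], "turn": [0, 0, 0]}
    - {"dp": [-0.003, -0.03, 0], "turn": [0, 0, 0]}
    - {"dp": [-0.003, -0.035, 0], "turn": [0, 0, 0]}
    - {"dp": [-0.02, -0.04, 0], "turn": [0, 0, 0]}
    - {"dp": [-0.045, -0.05, 0], "turn": [0, 0, 0]}
    - {"dp": [-0.08, -0.06, 0], "turn": [0, 0, 0]}
    - {"dp": [-0.12, -0.08, 0], "turn": [0, 0, 0]}
    - {"dp": [-0.12, -0.08, 0], "turn": [0, 0, 0]}
    - {"dp": [-0.12, -0.08, 0], "turn": [0, 0, 0]}

```text
time: 13.65
tool_pos: [0.4696, 0.277, 0.2376]
tool_rot: [-1.572, 1.133, -1.733]
contact_force: [-0.3, -0.3, -2.1]
opening: 0.0299
```

```bash
python3 - <<'E'
from h import *
from cell import robot
s=robot.observe();print(s['contact_force'],s['torque'],s['opening'],s['qpos'].round(3))
for n in('wrist','side'):
    i=robot.camera_info(n);p,d=robot.read_camera(n)
    np.savez(f'pics/{n}11.npz',p=p,d=d,tp=s['tool_pos'],tr=s['tool_rot'],**i)
    cv2.imwrite(f'pics/{n}11.png',p[:,:,::-1])
E
```

```text
[-0.25772242 -0.28336346 -2.12969408] [ 0.2601939   0.07571538 -0.04335234] 0.029898824900885426 [ 0.587  0.573  1.145 -0.32   1.725  0.747]
```

View pics/wrist11.png

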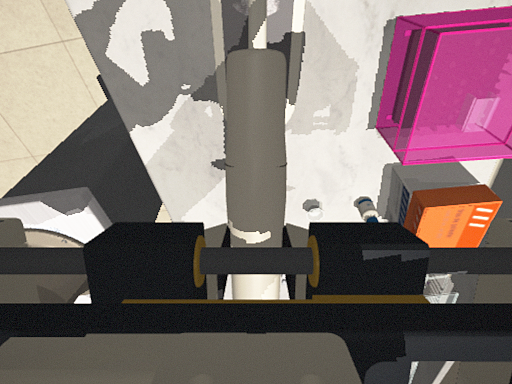

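View pics/side11.png

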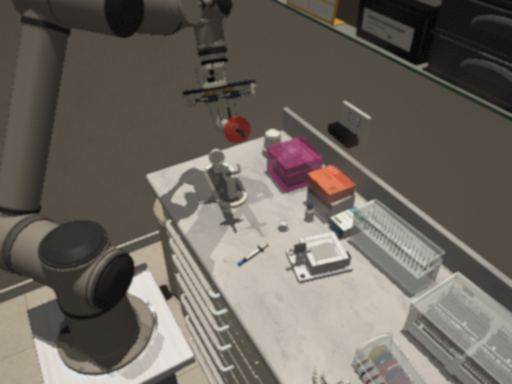

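```bash
cat > fit.py <<'E'
from h import *
from scipy.optimize import least_squares
def fit(n):
    z=load(n);P=pts(z);R=Ro.from_euler('xyz',z['tr']).as_matrix()
    Q=(P-z['tp'])@R   # tool coords
    sub=Q[30:240,215:300].reshape(-1,3)
    # axis at y=0: (x0,0,z0)+t*b, b=(bx,-1,bz)
    x=np.array([-.019,0,0,0,.1])
    for it in range(4):
        C=np.array([x[0],0,x[1]]);b=np.array([x[2],-1,x[3]]);b/=np.linalg.norm(b)
        t=(sub-C)@b;r=np.linalg.norm(sub-C-t[:,None]*b,axis=1)
        k=(r<.022)&(r>.011)&(t>-.11)&(t<-.01);q=sub[k]
        def f(x):
            C=np.array([x[0],0,x[1]]);b=np.array([x[2],-1,x[3]]);b/=np.linalg.norm(b);t=(q-C)@b
            return np.linalg.norm(q-C-t[:,None]*b,axis=1)-np.interp(t+x[4],[0,.08,.19],[.016,.0185,.016])
        x[4]=-np.percentile(t[k],0.5)
        s=least_squares(lambda y:f(np.r_[y,x[4]]),x[:4],loss='soft_l1',f_scale=.001);x[:4]=s.x
    print(n,k.sum(),'C',x[:2].round(4),'b',x[2:4].round(4),'deg',np.rad2deg(x[2:4]).round(2),'s at y=0',x[4].round(4),'res',abs(s.fun).mean())
    return x
if __name__=='__main__':
    import sys
    for n in sys.argv[1:]: fit(n)
E
python3 fit.py w9 w10 wrist11
```

```text
w9 7791 C [-0.0211 -0.0009] b [-0.006  -0.0021] deg [-0.35 -0.12] s at y=0 0.0772 res 0.0006162116347323703
w10 11154 C [-0.0203 -0.0009] b [-0.0071  0.0011] deg [-0.41  0.06] s at y=0 0.1096 res 0.0006631723638132124
wrist11 10829 C [-0.0202 -0.001 ] b [-0.0004 -0.0003] deg [-0.02 -0.02] s at y=0 0.1005 res 0.0005801415840458252
```

```bash
cat >> h.py <<'E'
def final(W,faz,h,ex=np.array([-.008,-.1615,-.001]),th=37.):
    f=az(faz);Z=np.array([0,0,1.]);c,s=np.cos(np.deg2rad(th)),np.sin(np.deg2rad(th))
    x=c*f-s*Z;y=s*f+c*Z;R=np.stack([x,y,np.cross(x,y)],1)
    return np.array([*W,h])-R@ex,R
E
python3 - <<'E'
from h import *
z=load('top0');P=pts(z)
for u,v in [(335,135),(370,135),(400,135),(307,140),(272,125),(290,135)]: print(u,v,P[v,u].round(3))
W=[.556,-.080]
p,R=final(W,-16,.07);print(p)
goto([.469,.277,.36],R);goto(p+[0,0,.13],R);goto(p,R)
E
```

```text
335 135 [ 0.69  -0.078  0.111]
370 135 [ 0.698 -0.167  0.111]
400 135 [ 0.704 -0.244  0.11 ]
307 140 [ 0.698 -0.014  0.032]
272 125 [0.705 0.085 0.107]
290 135 [0.683 0.036 0.105]
[ 0.65529397 -0.10951239  0.19416511]
dp [-0.1128 -0.0527 -0.0004] turn [ 99.95 -24.85  57.89] |dp| 0.124 deg 118.1
dp [ 0.069  -0.3559  0.2455] turn [ 99.95 -24.85  57.89] |dp| 0.438 deg 118.1
dp [ 0.1865 -0.3003  0.246 ] turn [ 99.95 -24.85  57.89] |dp| 0.431 deg 118.1
```

move_arm:
  deltas:
    - {"dp": [-0.028, -0.013, 0], "turn": [5, -1.2, 2.9]}
    - {"dp": [-0.057, -0.026, 0], "turn": [10, -2.5, 5.8]}
    - {"dp": [-0.085, -0.04, 0], "turn": [15, -3.7, 8.7]}
    - {"dp": [-0.113, -0.053, 0], "turn": [20, -5, 11.6]}
    - {"dp": [-0.102, -0.072, 0.015], "turn": [25, -6.2, 14.5]}
    - {"dp": [-0.09, -0.091, 0.031], "turn": [30, -7.5, 17.4]}
    - {"dp": [-0.079, -0.11, 0.046], "turn": [35, -8.7, 20.3]}
    - {"dp": [-0.067, -0.129, 0.061], "turn": [40, -10, 23.2]}
    - {"dp": [-0.056, -0.148, 0.077], "turn": [45, -11.2, 26.1]}
    - {"dp": [-0.045, -0.167, 0.092], "turn": [50, -12.4, 29]}

```text
time: 14.75
tool_pos: [0.539, 0.1306, 0.3463]
tool_rot: [0.64, 1.177, -0.33]
contact_force: [0.5, 0.0, -0.9]
opening: 0.0297
```

```bash
python3 - <<'E'
from h import *
from cell import robot
s=robot.observe();print(s['contact_force'],s['torque'],s['opening'],s['qpos'].round(3))
p,R=final([.556,-.080],-16,.07);goto(p+[0,0,.13],R)
E
```

```text
[ 0.48383309  0.02962467 -0.88741759] [ 0.05607221  0.41414817 -0.00250108] 0.02965370167176889 [ 0.225  0.13   1.484 -0.219  1.195  1.241]
dp [ 0.0926 -0.0535  0.2455] turn [ 49.7  -12.43  28.91] |dp| 0.268 deg 58.8
```

move_arm:
  deltas:
    - {"dp": [0.009, -0.005, 0.025], "turn": [5, -1.2, 2.9]}
    - {"dp": [0.018, -0.01, 0.049], "turn": [10, -2.5, 5.8]}
    - {"dp": [0.028, -0.016, 0.074], "turn": [15, -3.7, 8.7]}
    - {"dp": [0.037, -0.021, 0.098], "turn": [20, -5, 11.6]}
    - {"dp": [0.046, -0.027, 0.122], "turn": [25, -6.2, 14.5]}
    - {"dp": [0.056, -0.032, 0.147], "turn": [30, -7.5, 17.3]}
    - {"dp": [0.065, -0.037, 0.172], "turn": [35, -8.7, 20.2]}
    - {"dp": [0.074, -0.043, 0.196], "turn": [40, -10, 23.1]}
    - {"dp": [0.083, -0.048, 0.22], "turn": [45, -11.2, 26]}
    - {"dp": [0.09, -0.052, 0.24], "turn": [48.5, -12.2, 28.2]}

```text
time: 15.75
tool_pos: [0.6524, -0.1032, 0.327]
tool_rot: [1.554, 0.671, -0.273]
contact_force: [11.7, -3.7, 10.3]
opening: 0.0298
```

```bash
python3 - <<'E'
from h import *
from cell import robot
s=robot.observe();print(s['contact_force'],s['torque'],s['opening'],s['qpos'].round(3))
p,R=final([.556,-.080],-16,.07);goto(p+[0,0,.13],R)
E
```

```text
[11.66181817 -3.73506523 10.32882374] [-0.19025997 -0.73009715  0.00441189] 0.02981082411731417 [-0.272  0.109  1.851 -0.003  0.282  1.558]
dp [0.0052 0.0005 0.0053] turn [ 1.15 -0.28  1.42] |dp| 0.007 deg 1.9
```

The q5 joint reads 0.282, which is at its 0.28 limit, so I need a different azimuth for the final pose. I'll fit a kinematic model from the logged joint and pose pairs to choose one.

```bash
cat > kin.py <<'E'
from h import *
from scipy.optimize import least_squares
def rz(a): return Ro.from_euler('z',a).as_matrix()
def ry(a): return Ro.from_euler('y',a).as_matrix()
def fk(q,g):
    a1,d1,L2,e3,L3,L6,lat=g
    R=rz(q[0]);p=np.array([0,0,d1])+R@[a1,0,0]
    R=R@ry(q[1]);p=p+R@[0,0,L2]
    R=R@ry(q[2]);p=p+R@[e3,lat,L3]
    R=R@rz(q[3])@ry(q[4])@rz(q[5]);   # local z = tool dir
    p=p+R@[0,0,L6]
    # tool axes: x=local z ; at q=down,q6=0 tool z is radial
    T=np.stack([R[:,2],R[:,1],-R[:,0]],1)
    return p,T
D=[([1.03798451,.342689786,1.52501531,0,1.27543192,-.146027],[.19780114,.48582236,.2026627],[3.00564004,1.56925189,-2.0935287]),
([-.28,.323,1.645,0,1.182,-.027],[.49213653,-.06168167,.17198623],[3.07814277,1.56316666,2.8259471]),
([-.282457,.462311,1.79132,.000393,.88796,-.109181],[.49279141,-.06335561,.05888028],[1.458,1.57,1.284]),
([.66,.75,.93,-.28,1.79,.85],[.489,.362,.1932],[-1.578,1.137,-1.781]),
([.63878112,.77185659,1.22082871,-.30147352,1.4792658,.8771503],[.4769,.3236,.0788],[-1.574,1.131,-1.735]),
([.587,.573,1.145,-.32,1.725,.747],[.4696,.277,.2376],[-1.572,1.133,-1.733]),
([-.272,.109,1.851,-.003,.282,1.558],[.6524,-.1032,.327],[1.554,.671,-.273])]
def res(g):
    out=[]
    for q,p,r in D: out+=list(fk(q,g)[0]-p)
    return np.array(out)
s=least_squares(res,[0,.36,.4,0,.35,.25,.077]);G=s.x
def ik(p,T,q0):
    lo=np.array([-2.53,-.77,.04,-1,.28,-3.11]);hi=np.array([2.53,2.02,2.7,4.14,2.66,3.11])
    f=lambda q:(lambda pp,TT:np.r_[(pp-p)*5,Ro.from_matrix(TT.T@T).as_rotvec()])(*fk(q,G))
    r=least_squares(f,np.clip(q0,lo+.01,hi-.01),bounds=(lo,hi));return r.x,np.linalg.norm(r.fun)
if __name__=='__main__':
    print(G.round(4),(1e3*s.fun).reshape(-1,3).round(1))
    for q,p,r in D: print(np.rad2deg(Ro.from_matrix(fk(q,G)[1].T@Ro.from_euler('xyz',r).as_matrix()).magnitude()).round(2))
E
python3 kin.py
```

```text
[0.0019 0.2218 0.5068 0.0468 0.3774 0.3416 0.0767] [[-0.4  0.1 -0.3]
 [-0.2  0.1 -0.3]
 [ 0.3  0.3  0.5]
 [ 1.2 -1.   1.4]
 [-0.   0.3 -0.2]
 [-0.2 -0.1 -0.8]
 [-0.   0.6 -0.3]]
0.0
0.07
0.04
0.26
0.05
0.06
0.03
```

```bash
python3 - <<'E'
from kin import *
W=[.556,-.08]
seeds=[[a,b,c,d,e,f] for a in(-.6,-.1,.4) for b,c in((.3,1.7),(.8,1.2)) for d in(0,1.5,3.) for e in(.5,1.2) for f in(-2,-.5,1,2.5)]
for faz in range(-180,180,15):
    p,R=final(W,faz,.07);best=[]
    for s0 in seeds[::1]:
        q,e=ik(p,R,np.array(s0,float))
        if e<1e-4 and not any(np.linalg.norm(q-b)<.05 for b in best): best.append(q)
    for q in best: print(faz,q.round(2))
E
```

```text
-180 [-0.21  0.84  1.04 -0.21  2.17 -1.82]
-165 [-0.16  0.82  1.08 -0.38  2.09 -2.03]
-150 [-0.1   0.79  1.15 -0.53  1.97 -2.21]
-135 [-0.05  0.74  1.24 -0.66  1.82 -2.35]
-120 [-0.02  0.69  1.35 -0.77  1.64 -2.47]
-105 [ 0.01  0.63  1.48 -0.89  1.45 -2.56]
0 [-0.4   0.32  2.06  1.91  0.34 -0.61]
15 [-0.49  0.34  2.02  1.54  0.58 -0.48]
30 [-0.56  0.38  1.94  1.32  0.82 -0.48]
45 [-0.59  0.44  1.84  1.14  1.04 -0.52]
60 [-0.6   0.5   1.72  1.    1.25 -0.58]
75 [-0.58  0.57  1.59  0.87  1.44 -0.65]
90 [-0.55  0.64  1.46  0.75  1.63 -0.74]
105 [-0.5   0.7   1.34  0.63  1.8  -0.85]
120 [-0.45  0.75  1.23  0.5   1.95 -0.98]
135 [-0.4   0.8   1.13  0.35  2.07 -1.15]
150 [-0.34  0.83  1.07  0.18  2.15 -1.36]
165 [-0.27  0.84  1.03 -0.01  2.19 -1.59]
```

```bash
cat > path.py <<'E'
from kin import *
from cell import robot
def plan(qt,n,k0=0,show=10):
    s=robot.observe();q0=s['qpos']
    R=Ro.from_euler('xyz',s['tool_rot']).as_matrix()
    p0,T0=fk(q0,G)
    for k in range(1,n+1):
        q=q0+(qt-q0)*k/n;p,T=fk(q,G)
        tip=p+T@[-.008,-.1615,-.001];foot=p+T@[-.02,.1005,-.001];sh=p+T@[-.02,-.112,-.001]
        b=-T[:,1];low=sh[2]-.035*np.sqrt(1-b[2]**2)
        if k<=show:print(k,'dp',(T0.T@(p-p0)).round(3).tolist(),'turn',Ro.from_matrix(T0.T@T).as_rotvec(degrees=True).round(1).tolist(),'tcp',p.round(2),'tip',tip.round(2),'foot',foot.round(2),'shlow',low.round(2))
E
python3 - <<'E'
from path import *
q1=None
for h in(.07,.17,.2):
    p,R=final([.556,-.08],60,h);q,e=ik(p,R,np.array([-.6,.5,1.72,1,1.25,-.58]));print(h,p.round(3),q.round(3),e)
print(robot.observe()['qpos'].round(3))
plan(q,20,show=20)
E
```

```text
0.07 [0.609 0.009 0.194] [-0.595  0.504  1.718  0.998  1.246 -0.579] 1.4450367598393582e-15
0.17 [0.609 0.009 0.294] [-0.595  0.381  1.597  0.945  1.384 -0.371] 1.3010456743594674e-09
0.2 [0.609 0.009 0.324] [-0.595  0.353  1.551  0.935  1.427 -0.31 ] 3.788288014001257e-15
[-0.272  0.109  1.851 -0.003  0.282  1.558]
1 dp [0.006, -0.014, 0.005] turn [-2.2, 0.3, -3.1] tcp [ 0.65 -0.11  0.31] tip [ 0.54 -0.08  0.2 ] foot [ 0.7  -0.11  0.4 ] shlow 0.22
2 dp [0.01, -0.027, 0.008] turn [-4.4, 1.1, -6.1] tcp [ 0.64 -0.11  0.3 ] tip [ 0.52 -0.09  0.19] foot [ 0.7  -0.11  0.39] shlow 0.21
3 dp [0.014, -0.039, 0.01] turn [-6.6, 2.3, -8.9] tcp [ 0.64 -0.11  0.29] tip [ 0.51 -0.1   0.19] foot [ 0.7  -0.11  0.37] shlow 0.2
4 dp [0.016, -0.051, 0.009] turn [-8.8, 4.0, -11.6] tcp [ 0.63 -0.11  0.28] tip [ 0.5  -0.1   0.18] foot [ 0.7  -0.11  0.36] shlow 0.19
5 dp [0.018, -0.062, 0.007] turn [-11.0, 6.0, -13.9] tcp [ 0.63 -0.1   0.27] tip [ 0.49 -0.1   0.18] foot [ 0.7  -0.1   0.34] shlow 0.19
6 dp [0.018, -0.071, 0.004] turn [-13.2, 8.5, -16.0] tcp [ 0.62 -0.1   0.26] tip [ 0.49 -0.1   0.17] foot [
[... 1254 characters left out ...]
6 0.01 0.34] shlow 0.18
16 dp [-0.019, -0.084, -0.073] turn [-35.9, 45.5, -13.5] tcp [ 0.61 -0.02  0.27] tip [ 0.5  -0.1   0.18] foot [0.66 0.02 0.35] shlow 0.19
17 dp [-0.027, -0.076, -0.08] turn [-38.3, 49.4, -10.5] tcp [ 0.61 -0.01  0.28] tip [ 0.51 -0.09  0.18] foot [0.65 0.03 0.37] shlow 0.2
18 dp [-0.036, -0.067, -0.087] turn [-40.6, 53.1, -6.9] tcp [ 0.61 -0.    0.3 ] tip [ 0.53 -0.09  0.19] foot [0.65 0.04 0.38] shlow 0.2
19 dp [-0.045, -0.057, -0.092] turn [-43.0, 56.6, -2.9] tcp [0.61 0.   0.31] tip [ 0.54 -0.08  0.19] foot [0.64 0.04 0.4 ] shlow 0.21
20 dp [-0.055, -0.046, -0.097] turn [-45.4, 59.8, 1.7] tcp [0.61 0.01 0.32] tip [ 0.56 -0.08  0.2 ] foot [0.63 0.05 0.42] shlow 0.23
```

move_arm:
  deltas:
    - {"dp": [0.006, -0.014, 0.005], "turn": [-2.2, 0.3, -3.1]}
    - {"dp": [0.01, -0.027, 0.008], "turn": [-4.4, 1.1, -6.1]}
    - {"dp": [0.014, -0.039, 0.01], "turn": [-6.6, 2.3, -8.9]}
    - {"dp": [0.016, -0.051, 0.009], "turn": [-8.8, 4, -11.6]}
    - {"dp": [0.018, -0.062, 0.007], "turn": [-11, 6, -13.9]}
    - {"dp": [0.018, -0.071, 0.004], "turn": [-13.2, 8.5, -16]}
    - {"dp": [0.018, -0.08, -0.001], "turn": [-15.5, 11.3, -17.8]}
    - {"dp": [0.017, -0.087, -0.007], "turn": [-17.7, 14.4, -19.2]}
    - {"dp": [0.015, -0.092, -0.014], "turn": [-19.9, 17.8, -20.2]}
    - {"dp": [0.013, -0.096, -0.021], "turn": [-22.2, 21.5, -20.7]}

```text
time: 16.75
tool_pos: [0.6107, -0.0698, 0.2454]
tool_rot: [1.6, 1.039, 0.304]
contact_force: [0.8, -0.1, -1.0]
opening: 0.0297
```

```bash
python3 - <<'E'
from path import *
s=robot.observe();print(s['contact_force'],s['torque'],s['opening'],s['qpos'].round(3),s['tool_pos'])
plan(np.array([-0.595,0.353,1.551,0.935,1.427,-0.31 ]),10)
E
```

```text
[ 0.808527   -0.1380395  -0.98599173] [-0.18926128  0.58871686 -0.00243098] 0.029722286995925277 [-0.433  0.231  1.696  0.467  0.86   0.618] [ 0.61070562 -0.06982597  0.2454301 ]
1 dp [0.0, 0.001, -0.009] turn [-2.9, 3.3, 0.1] tcp [ 0.61 -0.06  0.25] tip [ 0.47 -0.11  0.17] foot [ 0.68 -0.04  0.31] shlow 0.18
2 dp [-0.001, 0.003, -0.018] turn [-5.9, 6.6, 0.7] tcp [ 0.61 -0.05  0.25] tip [ 0.48 -0.1   0.17] foot [ 0.68 -0.02  0.32] shlow 0.18
3 dp [-0.003, 0.006, -0.027] turn [-9.0, 10.0, 1.7] tcp [ 0.61 -0.04  0.25] tip [ 0.48 -0.1   0.17] foot [ 0.67 -0.01  0.32] shlow 0.18
4 dp [-0.006, 0.011, -0.036] turn [-12.2, 13.2, 3.2] tcp [ 0.61 -0.03  0.26] tip [ 0.49 -0.1   0.17] foot [0.67 0.   0.33] shlow 0.18
5 dp [-0.011, 0.017, -0.045] turn [-15.5, 16.3, 5.1] tcp [ 0.61 -0.02  0.26] tip [ 0.49 -0.1   0.17] foot [0.66 0.01 0.34] shlow 0.19
6 dp [-0.018, 0.023, -0.053] turn [-19.0, 19.3, 7.5] tcp [ 0.61 -0.02  0.27] tip [ 0.5  -0.1   0.18] foot [0.66 0.02 0.35] shlow 0.19
7 dp [-0.025, 0.031, -0.06] turn [-22.5, 22.1, 10.3] tcp [ 0.61 -0.01  0.28] tip [ 0.52 -0.09  0.18] foot [0.65 0.03 0.37] shlow 0.2
8 dp [-0.034, 0.039, -0.067] turn [-26.1, 24.6, 13.5] tcp [ 0.61 -0.    0.3 ] tip [ 0.53 -0.09  0.19] foot [0.65 0.04 0.38] shlow 0.2
9 dp [-0.045, 0.047, -0.073] turn [-29.8, 26.9, 17.1] tcp [0.61 0.   0.31] tip [ 0.54 -0.08  0.19] foot [0.64 0.04 0.4 ] shlow 0.21
10 dp [-0.057, 0.056, -0.077] turn [-33.6, 28.8, 21.0] tcp [0.61 0.01 0.32] tip [ 0.56 -0.08  0.2 ] foot [0.63 0.05 0.42] shlow 0.23
```

move_arm:
  deltas:
    - {"dp": [0, 0.001, -0.009], "turn": [-2.9, 3.3, 0.1]}
    - {"dp": [-0.001, 0.003, -0.018], "turn": [-5.9, 6.6, 0.7]}
    - {"dp": [-0.003, 0.006, -0.027], "turn": [-9, 10, 1.7]}
    - {"dp": [-0.006, 0.011, -0.036], "turn": [-12.2, 13.2, 3.2]}
    - {"dp": [-0.011, 0.017, -0.045], "turn": [-15.5, 16.3, 5.1]}
    - {"dp": [-0.018, 0.023, -0.053], "turn": [-19, 19.3, 7.5]}
    - {"dp": [-0.025, 0.031, -0.06], "turn": [-22.5, 22.1, 10.3]}
    - {"dp": [-0.034, 0.039, -0.067], "turn": [-26.1, 24.6, 13.5]}
    - {"dp": [-0.045, 0.047, -0.073], "turn": [-29.8, 26.9, 17.1]}
    - {"dp": [-0.057, 0.056, -0.077], "turn": [-33.6, 28.8, 21]}

```text
time: 17.75
tool_pos: [0.6088, 0.0082, 0.3247]
tool_rot: [1.567, 0.645, 1.044]
contact_force: [-0.1, 0.4, -2.0]
opening: 0.0297
```

move_arm:
  deltas:
    - {"dp": [0, 0, 0], "turn": [0, 0, 0]}
    - {"dp": [0, 0, 0], "turn": [0, 0, 0]}

```text
time: 17.95
tool_pos: [0.6092, 0.0075, 0.3244]
tool_rot: [1.569, 0.649, 1.04]
contact_force: [-0.3, -0.1, -1.7]
opening: 0.0293
```

```bash
python3 - <<'E'
from path import *
s=robot.observe();print(s['contact_force'],s['torque'],s['opening'],s['qpos'].round(3),s['tool_pos'])
for n in('wrist','side','top'):
    i=robot.camera_info(n);p,d=robot.read_camera(n)
    np.savez(f'pics/{n}12.npz',p=p,d=d,tp=s['tool_pos'],tr=s['tool_rot'],**i)
    cv2.imwrite(f'pics/{n}12.png',p[:,:,::-1])
z=load('side12');cv2.imwrite('pics/side12c.png',cv2.resize(z['p'][150:290,250:400,::-1],None,fx=4,fy=4,interpolation=cv2.INTER_CUBIC))
z=load('top12');cv2.imwrite('pics/top12c.png',cv2.resize(z['p'][130:250,250:400,::-1],None,fx=4,fy=4,interpolation=cv2.INTER_CUBIC))
E
python3 fit.py wrist12
```

```text
[-0.29341269 -0.06023394 -1.73075189] [-0.67427467  0.43784764  0.05292247] 0.02933631192550255 [-0.595  0.351  1.552  0.934  1.422 -0.306] [0.60919734 0.00750609 0.32437311]
wrist12 10826 C [-0.0199 -0.0011] b [-0.0055 -0.0018] deg [-0.32 -0.1 ] s at y=0 0.1005 res 0.0005719480653216812
```

View pics/side12c.png

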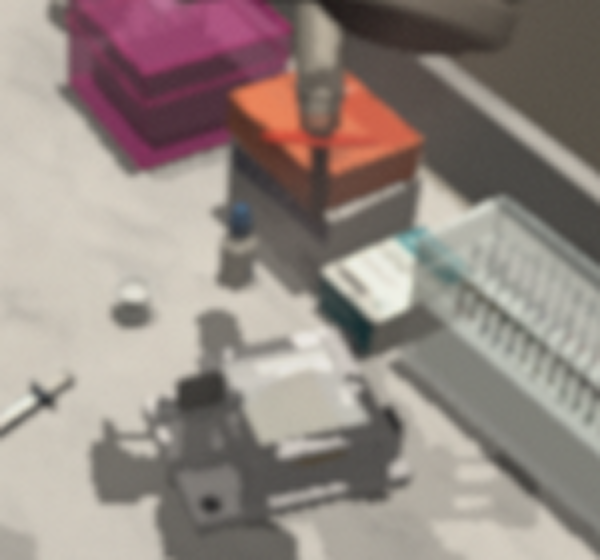

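View pics/top12c.png

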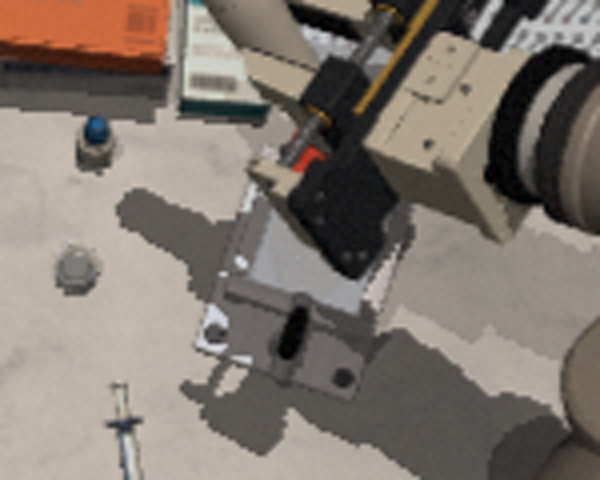

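View pics/wrist12.png

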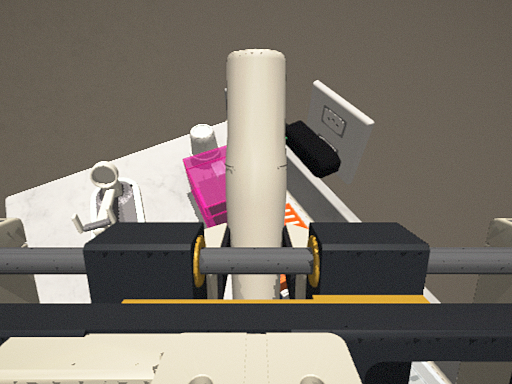

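The lamp is unchanged in the grip. The side view shows the guide pointing straight down, its end at about crop (320,218), i.e. pixel (330,204). I'll check that against the prediction.

```bash
python3 - <<'E'
from h import *
z=load('side12');R=Ro.from_euler('xyz',z['tr']).as_matrix()
T=z['tp']+R@np.array([-.008,-.1615,-.001]);print('tip pred',T.round(4),proj(z,T),'exit dir',(R@[.602,-.799,0]).round(3))
bs=z['tp']+R@np.array([-.02,-.1155,-.001]);print(proj(z,bs))
g=cv2.cvtColor(z['p'],cv2.COLOR_RGB2GRAY)[180:215,318:345];print(g[:,::1][::3])
# press re-measure: front-corner of frame in side12 and top pane
for nm in('top0','side0','w6'):
    pass
P=pts(load('w6'));zz=load('w6')
win=np.zeros(P.shape[:2],bool);win[150:225,195:320]=1
k=(win&(abs(P[...,2]-.05)<.004)).astype(np.uint8);k=cv2.morphologyEx(k,cv2.MORPH_OPEN,np.ones((4,4)))
n,l,s,c=cv2.connectedComponentsWithStats(k);i=1+np.argmax(s[1:,4]);L=[];Rr=[]
for v in range(207,223):
    u=np.where(l[v]==i)[0];L.append(ray(zz,u[0]-.5,v,.05));Rr.append(ray(zz,u[-1]+.5,v,.05))
L=np.array(L);Rr=np.array(Rr)
for A in(L,Rr): print(A[0].round(4),A[-1].round(4),np.rad2deg(np.arctan(np.polyfit(A[:,0],A[:,1],1)[0])))
m=(L+Rr)/2;print(m.mean(0))
# front edge of frame: first row
fr=[]
for u in list(range(215,246,3))+list(range(268,298,3)):
    vv=np.where(l[190:225,u]==i)[0]
    if len(vv): fr.append(ray(zz,u,190+vv[0]-.5,.05))
fr=np.array(fr);a=np.polyfit(fr[:,1],fr[:,0],1);print('front edge',a,np.rad2deg(np.arctan(a[0])))
E
```

```text
tip pred [ 0.556  -0.0818  0.2005] [328.23706788 204.55517439] exit dir [-0.    -0.004 -1.   ]
[328.98324811 185.49288586]
[[156 157 157 156 155 150 130  99  91  99 108 114 114 106  91  85  97 125
  146 150 144 137 133 130 130 130 129]
 [116 125 128 126 127 125 119 110  98  87  79  78  77  77  85 102 122 131
  137 138 140 140 140 136 132 130 129]
 [ 64  73  88 110 127 134 136 133 119 101  87  80  82  88 101 113 116 117
  119 121 124 123 126 127 129 132 135]
 [ 65  64  64  67  79 102 125 139 133 106  72  55  56  71 101 126 135 141
  143 148 150 149 146 143 139 130 117]
 [ 68  70  70  69  69  69  72  77  83  80  66  59  59  74 104 129 134 123
  114 106  95  88  86  80  77  77  76]
 [ 61  65  69  72  74  72  73  73  71  67  64  61  61  64  71  79  79  80
   79  79  80  79  78  78  77  76  76]
 [ 64  64  64  68  70  72  73  74  74  69  64  64  63  66  72  78  79  77
   78  79  80  82  84  94 109 124 133]
 [ 84  80  74  70  66  64  67  70  70  67  65  63  63  74  86  93 103 121
  140 155 163 164 155 142 127 112 101]
 [ 90  90  90  89  85  79  74  70  68  67  65  65  78 112 144 154 149 141
  132 117 105  98  95  93  95  94  93]
 [ 96  97  96  97  97  98  94  92  85  77  72  69  68  75  87  94  97  97
   97  95  95  95  95  96  94  93  92]
 [101 100  99 100 100 101  98  98  98  97  93  86  83  86  91  97  96  95
   95  95  94  91  94  97 105 117 131]
 [107 101  99  99  98  98  95  92  90  92  95  97  96  97  96  95  97 103
  113 133 159 183 202 217 226 232 229]]
[ 0.4991 -0.1154  0.05  ] [ 0.5158 -0.1204  0.05  ] -16.33185322507624
[ 0.5234 -0.0216  0.05  ] [ 0.5407 -0.0243  0.05  ] -12.331844847883819
[ 0.51975935 -0.07018439  0.05      ]
front edge [0.26116847 0.52494001] 14.636907548714273
```

```bash
python3 - <<'E'
from path import *
for h in (.15,.11,.09):
    p,R=final([.5565,-.08],60,h);goto(p,R)
E
```

```text
dp [ 0.0317 -0.0404 -0.0008] turn [0.03 0.33 0.14] |dp| 0.051 deg 0.4
dp [ 0.0558 -0.0723 -0.001 ] turn [0.03 0.33 0.14] |dp| 0.091 deg 0.4
dp [ 0.0679 -0.0882 -0.0011] turn [0.03 0.33 0.14] |dp| 0.111 deg 0.4
```

move_arm:
  deltas:
    - {"dp": [0.012, -0.015, -0.001], "turn": [0, 0.3, 0.1]}
    - {"dp": [0.024, -0.03, -0.001], "turn": [0, 0.3, 0.1]}
    - {"dp": [0.036, -0.046, -0.001], "turn": [0, 0.3, 0.1]}
    - {"dp": [0.048, -0.061, -0.001], "turn": [0, 0.3, 0.1]}
    - {"dp": [0.06, -0.077, -0.001], "turn": [0, 0.3, 0.1]}
    - {"dp": [0.068, -0.088, -0.001], "turn": [0, 0.3, 0.1]}
    - {"dp": [0.068, -0.088, -0.001], "turn": [0, 0.3, 0.1]}
    - {"dp": [0.068, -0.088, -0.001], "turn": [0, 0.3, 0.1]}

```text
time: 18.9
tool_pos: [0.6101, 0.0092, 0.2154]
tool_rot: [1.568, 0.645, 1.046]
contact_force: [0.4, 0.5, -1.7]
opening: 0.0299
```

```bash
python3 - <<'E'
from path import *
s=robot.observe();print(s['contact_force'],s['torque'],s['opening'],s['qpos'].round(3),s['tool_pos'])
p,R=final([.5565,-.08],60,.0695);goto(p,R)
for n in('wrist','side','top'):
    i=robot.camera_info(n);p,d=robot.read_camera(n)
    np.savez(f'pics/{n}13.npz',p=p,d=d,tp=s['tool_pos'],tr=s['tool_rot'],**i)
z=load('side13');cv2.imwrite('pics/side13c.png',cv2.resize(z['p'][180:290,270:380,::-1],None,fx=5,fy=5,interpolation=cv2.INTER_CUBIC))
R=Ro.from_euler('xyz',z['tr']).as_matrix()
T=z['tp']+R@np.array([-.008,-.1615,-.001]);print('tip',T.round(4),(proj(z,T)-[270,180])*5)
for w in ([.556,-.08,.05],[.556,-.08,.07]): print((proj(z,w)-[270,180])*5)
E
python3 fit.py wrist13
```

```text
[ 0.36479727  0.5243863  -1.70520989] [-0.68955753  0.4521962  -0.04902665] 0.02993580607362566 [-0.593  0.476  1.693  0.986  1.273 -0.534] [0.61008419 0.00916733 0.2154338 ]
dp [ 0.0127 -0.0177 -0.0009] turn [ 0.14  0.07 -0.04] |dp| 0.022 deg 0.2
tip [ 0.5578 -0.0801  0.0912] [272.30123827 281.04744747]
[262.50895512 338.10947782]
[265.76891027 311.25489298]
wrist13 10810 C [-0.0199 -0.0011] b [-0.0052 -0.0023] deg [-0.3  -0.13] s at y=0 0.1005 res 0.0005796443091007613
```

View pics/side13c.png

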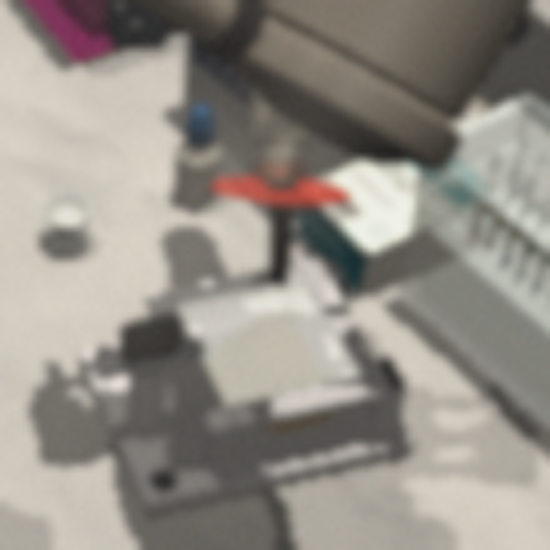

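```bash
python3 - <<'E'
from h import *
z=load('side0');c=np.array([.5564,-.08,.05]);x=az(-14.65);y=az(75.35)
seen=np.array([(300.6,238.75),(333.1,232.25),(348.5,257.5),(313.1,266.25)])
pr=np.array([proj(z,c+.05*(a*x+b*y)) for a,b in((-1,1),(1,1),(1,-1),(-1,-1))])
print(pr.round(1));print((seen-pr).round(1),(seen-pr).mean(0))
print('ray centre',ray(z,*seen.mean(0),.05))
# same for top0, cb.png scale 7 origin (290,155)
z=load('top0');s=np.array([(118,330),(190,125),(440,200),(365,410)])/7.+[290,155]
pr=np.array([proj(z,c+.05*(a*x+b*y)) for a,b in((-1,1),(1,1),(1,-1),(-1,-1))]);print((s-pr).round(1),(s-pr).mean(0),ray(z,*s.mean(0),.05))
E
```

```text
[[298.1 238.2]
 [332.8 230.8]
 [348.3 257.3]
 [311.6 265.7]]
[[2.5 0.5]
 [0.3 1.4]
 [0.2 0.2]
 [1.5 0.6]] [1.13503931 0.6636604 ]
ray centre [ 0.55668093 -0.08481476  0.05      ]
[[ 1.4 -0.4]
 [-0.   5.3]
 [-0.5  3.8]
 [ 0.  -1.5]] [0.21862932 1.79442078] [ 0.55123249 -0.08084937  0.05      ]
```

```bash
python3 - <<'E'
from h import *
z=load('side13')
cv2.imwrite('pics/s13d.png',cv2.resize(z['p'][205:275,290:360,::-1],None,fx=8,fy=8,interpolation=cv2.INTER_NEAREST))
z=load('top13')
cv2.imwrite('pics/t13d.png',cv2.resize(z['p'][150:240,290:370,::-1],None,fx=6,fy=6,interpolation=cv2.INTER_NEAREST))
E
```

```text
(no output)
```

View pics/s13d.png

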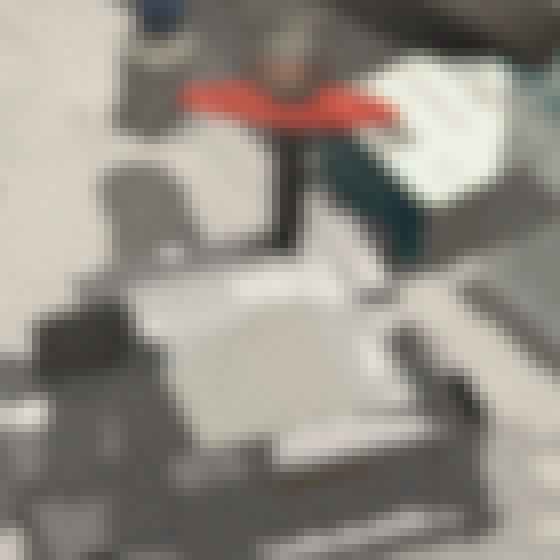

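View pics/t13d.png

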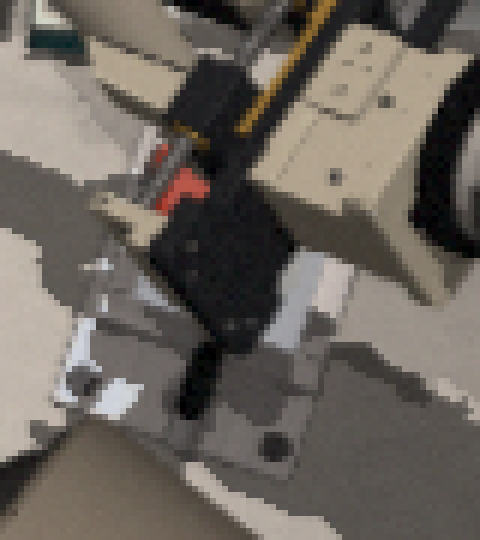

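move_arm:
  deltas:
    - {"dp": [0.004, -0.006, -0.001], "turn": [0, 0, 0]}
    - {"dp": [0.008, -0.011, -0.001], "turn": [0, 0, 0]}
    - {"dp": [0.012, -0.017, -0.001], "turn": [0, 0, 0]}
    - {"dp": [0.012, -0.017, -0.001], "turn": [0, 0, 0]}
    - {"dp": [0.012, -0.017, -0.001], "turn": [0, 0, 0]}
    - {"dp": [0.012, -0.017, -0.001], "turn": [0, 0, 0]}
    - {"dp": [0.012, -0.017, -0.001], "turn": [0, 0, 0]}
    - {"dp": [0.012, -0.017, -0.001], "turn": [0, 0, 0]}

```text
time: 19.85
tool_pos: [0.6088, 0.009, 0.1944]
tool_rot: [1.567, 0.645, 1.046]
contact_force: [-0.3, -0.2, -1.6]
opening: 0.0297
```

```bash
python3 - <<'E'
from path import *
s=robot.observe();print(s['contact_force'],s['torque'],s['opening'],s['qpos'].round(3),abs(s['qvel']).max())
p,R=final([.5564,-.08],60,.0695);goto(p,R)
for n in('wrist','side'):
    i=robot.camera_info(n);p,d=robot.read_camera(n)
    np.savez(f'pics/{n}14.npz',p=p,d=d,tp=s['tool_pos'],tr=s['tool_rot'],**i)
z=load('side14');cv2.imwrite('pics/side14c.png',cv2.resize(z['p'][205:275,290:360,::-1],None,fx=8,fy=8,interpolation=cv2.INTER_CUBIC))
R=Ro.from_euler('xyz',z['tr']).as_matrix()
T=z['tp']+R@np.array([-.008,-.1615,-.001]);print('tip',T.round(4),(proj(z,T)+[1.4,.5]-[290,205])*8)
E
python3 fit.py wrist14
```

```text
[-0.34758767 -0.1695082  -1.55252096] [-0.66821936  0.4185639   0.02816093] 0.029718436298659223 [-0.595  0.503  1.717  0.999  1.246 -0.58 ] 0.0017100245086334545
dp [ 0.0007 -0.0004  0.0001] turn [ 0.15  0.08 -0.04] |dp| 0.001 deg 0.2
tip [ 0.5566 -0.0804  0.0702] [278.5731904  301.69399835]
wrist14 10814 C [-0.0198 -0.0012] b [-0.0054 -0.0025] deg [-0.31 -0.14] s at y=0 0.1005 res 0.0005796238156733305
```

View pics/side14c.png

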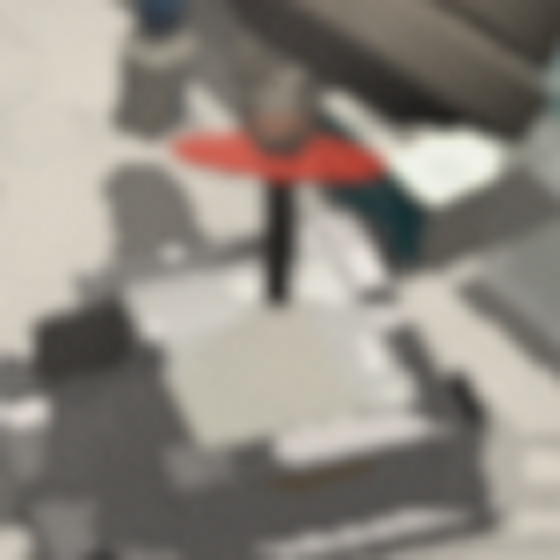

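The guide end appears at crop (278,303), against a prediction of (279,302). The arm is still and the only force is the lamp's weight, so I'm handing in.

```bash
python3 - <<'E'
from cell import robot
print(robot.hand_in()); s=robot.observe(); print(s['time'],s['contact_force'],s['opening'])
E
```

```text
the job is handed in; nothing more can be done
None
the job is handed in; nothing more can be done
```

I turned the turnbutton across the frame to its stop, drew the curing light from the dock and turned it over. I handed the job in with the gripper holding the light above the window, at about 20 s of the 51 s allowed.

**Frame lock:** The wrist camera showed the bar square across the frame edge. It did not move when I twisted the gripper about 13° further, and the last joint's effort rose as it met resistance, so I take it to be against the stop. On the first turn the gripper lost its hold on the button near the end, so I lowered it again and repeated the push.

**Light position:** By the arm's pose, the guide end is at (0.5566, -0.0804, 0.0702) m. That is about 21 mm above the pane and within 1 mm of my estimate of its middle, (0.556, -0.080) m. The light points down to within about 0.5°. The side camera shows the guide end within a pixel of where that predicts, after correcting for that camera's small offset.

**Holding:** The arm was still and the force reading was about the lamp's weight. The lamp had not shifted in the grip since it left the dock, and nothing I saw touched the press. The bottle and dish looked undisturbed in the last views; the syringe was out of the final picture but I saw nothing come near it.

**Things that disagreed:**
- **Gripper opening:** it read about 30 mm on a 37 mm barrel, but stayed constant.
- **Shield position:** it measured about 212 mm from the foot, against the 195 mm given.
- **Window middle:** rough estimates from the top and side cameras differed from mine by up to about 5 mm.
- **Joint limit:** my first overturned pose took joint 5 to 0.282 rad (limit 0.28), with a brief force reading of about 16 N. I switched to a pose with the gripper reaching in from the right.

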